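Snap glaze sample tiles into a display base and cap it with two plates

ROBOT

A 6-joint arm with a two-finger parallel gripper is mounted at the origin on the work surface. World frame = base frame: x ahead of the robot, y to its left, z up, the work surface at z = 0. Lengths are in m, angles in rad, forces in N, time in s.
With the tool pointing down it reaches from about 0.35 to 0.775 m from the base axis. Payload 7.3 kg.
Tool frame: the origin (TCP) lies midway between the tips of the shut fingers; the grasp point (between the pads) lies 19 mm behind it; z points along the fingers, y is the line along which they close (so a half turn about z gives the same grasp; the last joint's range is limited). The gripper opens to 92 mm and grips with 3 to 60 N. Pads are 19 mm wide; open, the fingers measure 130 mm over their backs; the gripper's body (75 mm by 190 mm) begins 47 mm behind the grasp point.
Start: joints at [1.166, 0.342, 1.524, -0, 1.275, -0.146], TCP at [0.134, 0.508, 0.227] pointing down, gripper open.
Joint ranges: [-2.53, 2.53], [-0.77, 2.02], [0.04, 2.7], [-1, 4.14], [0.28, 2.66], [-3.11, 3.11]. Speed limits (rad/s): [2.57, 2.57, 3.14, 3.14, 3.14, 3.14].

INTERFACE

Orientations are given as [roll, pitch, yaw] about the fixed x, y, z axes, in that order (R = Rz(yaw) Ry(pitch) Rx(roll)).
In Python, from cell import monitor, vision, workorder gives the robot as it stands.
- The arm moves only by the tool move_arm, never from a script. Its argument "rows" is a list of rows, each a list of 5 numbers: the shift along the world's x, y, z in mm, then the turn about the world's z in rad, then the closure, from -1 (fully open) to 1 (shut). A call has 1 to 12 rows; each row shifts and turns the commanded pose from where the row before left it; what a row does not reach is not made up. A row lasts 1/10 s, in which the tool goes at most 50 mm and 8.59 degrees, less where a joint would pass 70% of its speed; a pose out of reach is approached as far as the arm can. A call is refused whole if a number of a shift passes 50 or a number of a turn 0.15, either way. A call with a gripper value outside its range is refused whole. The fingers move at their own pace and stop on an object; "newtons" is the grip in N (left out, the last holds). Time passes only in rows, so rows that do not move let the fingers close. It gives the time, the measured TCP pose, the force, the opening and the grip force at its end, in the units of the state.
- monitor.observe(): the state, without advancing time (a new reading comes with each control period).
- vision.read_camera(name): name is "scene" or "top"; returns the picture (480x640x3 uint8, red, green, blue); there is no depth.
- vision.get_calibration(name): a dict with "K" (3x3 intrinsics, pixels), "T" (4x4, takes a point from camera to world coordinates). Camera axes: x right, y up, looking along -z (the intrinsics and any distortion apply to the point x, -y, -z); pixel columns grow to the right and rows downward; lengths in m; the calibration is good to about 2 mm. A picture is of the moment at which its call begins. get_calibration takes no time and is no camera call.
- workorder.hand_in(): hands the job in; it is judged then, once.
The state is a dict: "time": time; "qpos": joint angles; "qvel": joint speeds; "joint_efforts": joint torques, N m; "tool_pos": TCP position; "tool_rot": TCP orientation; "contact_force": force on the tool from outside, world axes, zero at the start; "torque": the same for the moment, N m; "opening": finger opening in m; "grip_force": force on a finger pad.
Only numpy, scipy, OpenCV 4.12 (cv2) and the standard library are available. Lean on these libraries where they do the work, as an engineer would, in place of code of your own. Each camera call takes 0.05 s, during which the arm holds its last target. There are 200 camera calls.

TASK

Make up the glaze sample display: set each glaze sample tile on the table (two to four of them) into a socket of its own in the display base and press it straight down with the wooden tamper, held in the gripper, until it snaps fully home - the fingers may lay a tile on the catches but must never push it in. Then lower the plywood spacer frame over the four posts until it rests flat on their shoulders, and stack the blue face plate flat on top of it in the same way. Finish with the tamper standing upright on its cork pad, and do not shove the other things on the table about.

Things in the scene. Friction and masses are not known exactly. Their poses are not given: they have to be found in the camera images.
- base: display base, fixed: dark board 96 x 276 x 8 mm (x, y, z), origin at the centre of its underside on the table, y along its row of four sockets, z up. Four aluminium posts at x = +-22, y = +-66 mm: 14 mm thick up to a shoulder 28 mm above the table, then 8 mm thick to 58 mm, then tapering to a 2 mm tip at 67 mm above the table
- socket0 (a point): centre of the floor of the first socket (y = -99 mm on the base), 8 mm above the table, axes as the base. Takes one tile, at any quarter turn, sides parallel to the base's. Round it, at +-x and +-y, stand four orange sprung catches 18 mm wide, tops 14 mm above the floor; their noses reach in to 20 mm from the centre, 8 mm above the floor, with 45 degree slopes above and below
- socket1 (a point): centre of the floor of the second socket (y = -33 mm on the base), like socket0. In all four, a tile laid on the catches' upper slopes (up to about 3 mm off centre) rests with its underside about 10 mm above the floor; some 10 to 20 N straight down on its middle snaps it past the noses onto the floor, where they hold it
- socket2 (a point): centre of the floor of the third socket (y = +33 mm on the base), like socket0 and socket1
- socket3 (a point): centre of the floor of the fourth socket (y = +99 mm on the base), like socket0 and socket1
- tile0: glaze sample tile, 55 g: white square flange 44 x 44 x 6 mm and on it a square blue boss 32 x 32 mm, 12 mm high (18 mm in all), to be gripped by the boss; origin at the centre of the underside, z up, x and y along its sides. Lies boss up. May be absent
- tile1: the same tile with a terracotta boss. May be absent
- tile2: the same tile with a green boss. May be absent
- tile3: the same tile with a yellow boss. May be absent
- spacer: spacer frame: plywood plate 64 x 250 x 14 mm (x, y, z), about 110 g, lying flat, with four 11 mm post holes at x = +-22, y = +-66 mm and four 34 mm square windows in a row; origin at the centre of its underside. Can be gripped across its 64 mm width at the middle. On the posts' shoulders its underside is 28 mm above the table; either way round will do
- face_plate: face plate: the same in shape, size and mass as the spacer frame, painted blue. Stacked on the spacer its underside is 42 mm above the table
- tamper: wooden tamper (the pusher), about 130 g, standing upright: round foot 30 mm across and 14 mm high with a flat underside, round handle 24 mm across from 14 to 84 mm up, knob 28 mm across to 92 mm; origin at the centre of the foot's underside, z up
- pad: round cork pad 70 mm across and 4 mm thick, fixed on the table, on which the tamper stands; origin at the centre of its underside, on the table
- mug: blue mug, radius 42, height 90 mm, bystander; origin at the centre of its underside
- jar: brown glaze jar, radius 34, height 100 mm, bystander; origin at the centre of its underside
- tin: round metal tin, radius 45, height 45 mm, bystander; origin at the centre of its underside
- cutter: steel ring cutter, radius 30, height 30 mm, bystander; origin at the centre of its underside
- rib: orange potter's rib, about 50 x 50 x 6 mm, bystander among the tiles; origin at the middle of its underside
- ruler: wooden ruler 30 x 200 x 4 mm, bystander; origin at the centre of its underside
Mind the look-alikes: they are no part of the job. Leave any black look-alike of the tile1 alone.

How it is judged:
By the outcome, as a careful person would: the job done as asked, in the order asked, and still so for the second after the job is handed in, with the robot touching nothing.
Of tile0, tile1, tile2, tile3 only 2 to 4 are there at a start; the rules pass over those that are not, and their reading is None.
At some moment in a run one of tile0, tile1, tile2, tile3, spacer, face_plate may be knocked a few centimetres aside while the robot is not near it.
It also fails if it takes over 210 s, if anything falls off the work surface, if the arm or the gripper's body presses on something with over 40 N, if the wrist force passes 120 N, or if a joint passes its speed limit or range.

## Working session

There is one attempt and no reset: what is moved stays moved. The work goes in short steps, Python scripts to look and compute and a tool call to move; the robot and the scene stay as the last step left them, time stands still between calls to the robot, and variables do not carry over. Pictures are saved under pics/ and viewed, at most 14 in all, crops included, and the job is handed in when it is done.

Besides the shell and the picture viewer there is one more tool, called after "Emit:" as name([rows], argument=value, ...), one row to a line, values as JSON. move_arm: Moves the arm, as the interface text tells. Its arguments: {"type":"object","properties":{"rows":{"type":"array","items":{"type":"array","items":{"type":"number"}}},"newtons":{"type":"number"}},"required":["rows"]}

```bash
mkdir -p pics
cat > h.py <<'E'
import numpy as np, cv2
from cell import monitor, vision, workorder
def snap(n,f):
    im=vision.read_camera(n); cv2.imwrite(f'pics/{f}.png',im[:,:,::-1]); return im
def ray(n,u,v):
    c=vision.get_calibration(n);K=np.array(c['K']);T=np.array(c['T'])
    d=np.linalg.inv(K)@[u,v,1]; d=np.array([d[0],-d[1],-d[2]])
    return T[:3,3],T[:3,:3]@d
def px2w(n,u,v,z):
    o,d=ray(n,u,v); return (o+d*(z-o[2])/d[2])[:2]
def w2px(n,p):
    c=vision.get_calibration(n);K=np.array(c['K']);T=np.array(c['T'])
    q=np.linalg.inv(T)@np.append(p,1); q=K@[q[0],-q[1],-q[2]]; return q[:2]/q[2]
E
python3 - <<'E'
from h import *
snap('top','top0');snap('scene','sc0')
for n in('top','scene'):
    c=vision.get_calibration(n);print({k:np.round(v,3).tolist() if k in'KT' else v for k,v in c.items()})
print(monitor.observe())
E
```

```text
{'K': [[480.965, 0.0, 327.529], [0.0, 480.965, 237.721], [0.0, 0.0, 1.0]], 'T': [[-0.005, 0.998, -0.056, 0.471], [-1.0, -0.005, 0.002, 0.054], [0.002, 0.056, 0.998, 1.173], [0.0, 0.0, 0.0, 1.0]]}
{'K': [[513.772, 0.0, 328.293], [0.0, 513.772, 243.437], [0.0, 0.0, 1.0]], 'T': [[0.613, -0.645, 0.456, 1.081], [0.79, 0.502, -0.352, -0.376], [-0.002, 0.576, 0.817, 0.983], [0.0, 0.0, 0.0, 1.0]]}
{'time': 0.1, 'qpos': array([ 1.16597466e+00,  3.42638983e-01,  1.52492896e+00,  2.81329245e-05,
        1.27538379e+00, -1.45929387e-01]), 'qvel': array([ 0.00104968,  0.00088333, -0.0042143 , -0.00039457, -0.00211424,
        0.00096378]), 'joint_efforts': array([ 1.25559502e-03, -4.32011926e+01, -2.44689399e+01,  7.18355994e-02,
        5.26324112e-02, -4.84924237e-05]), 'tool_pos': array([0.13419591, 0.50718627, 0.22611915]), 'tool_rot': array([-3.14025193e+00, -2.24243606e-04,  2.88269202e+00]), 'contact_force': array([0.85105002, 0.99293417, 0.07580781]), 'torque': array([0.03080401, 0.02046448, 0.01138546]), 'grip_force': 0.0, 'opening': 0.09191515438796027}
```

View pics/top0.png

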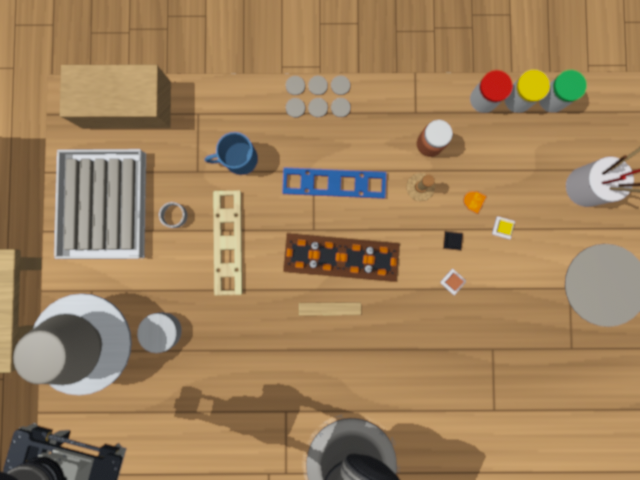

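View pics/sc0.png

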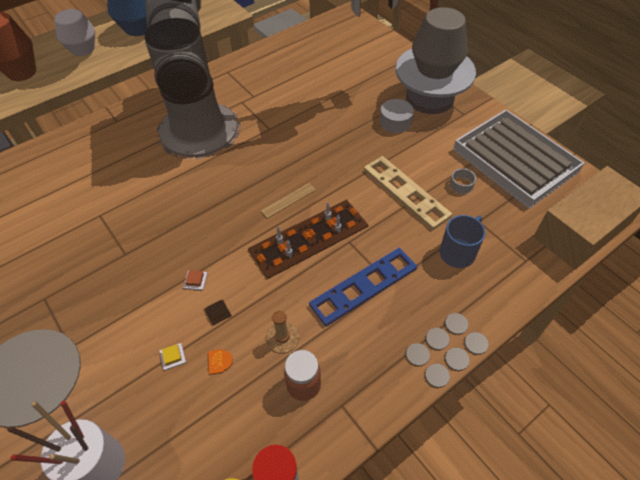

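The top view shows two tiles, terracotta (453,282) and yellow (504,228), plus the black look-alike at (453,240). The base is at (341,257), the face plate at (335,183), the spacer at (228,243) and the tamper on its pad at about (424,185). I'll enlarge for accurate pixel positions.

Run:
```python
import cv2,numpy as np
a=cv2.imread('pics/top0.png')
cv2.imwrite('pics/c1.png',cv2.resize(a[160:310,200:400],None,fx=4,fy=4,interpolation=cv2.INTER_CUBIC))
b=cv2.resize(a[165:305,400:530],None,fx=4,fy=4,interpolation=cv2.INTER_CUBIC)
cv2.imwrite('pics/c2.png',b)
```

```text
(no output)
```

View pics/c1.png

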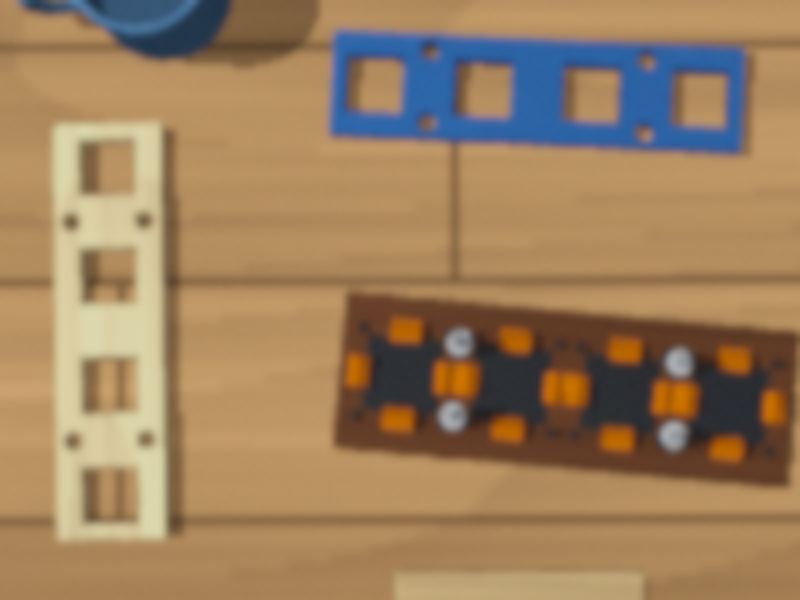

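View pics/c2.png

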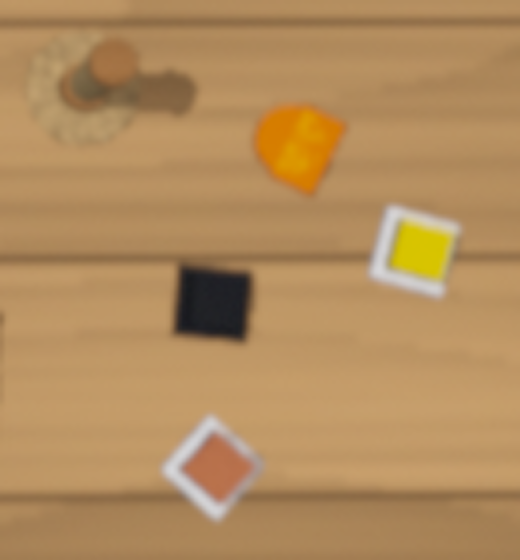

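```bash
cat >> h.py <<'E'
from scipy.optimize import least_squares
def fit(obs,x0):
    """obs: list (cam, uv, local xyz) ; pose x,y,yaw on table"""
    def f(p):
        c,s=np.cos(p[2]),np.sin(p[2]); r=[]
        for n,uv,l in obs:
            r+=list(w2px(n,[p[0]+c*l[0]-s*l[1],p[1]+s*l[0]+c*l[1],l[2]])-uv)
        return r
    R=least_squares(f,x0); return R.x,np.sqrt(np.mean(R.fun**2)),R.fun.reshape(-1,2)
E
cat > m1.py <<'E'
from h import *
def cr(u,v,ox,oy,k=4): return np.array([(u+.5)/k-.5+ox,(v+.5)/k-.5+oy])
A=lambda *q:[cr(u,v,200,160) for u,v in q]
B=lambda *q:[cr(u,v,400,165) for u,v in q]
def pl(hw,hh,z): # order: image TL,TR,BR,BL ; image right=-y, up=+x
    return [(hw,hh,z),(hw,-hh,z),(-hw,-hh,z),(-hw,hh,z)]
def do(name,pts,loc,x0):
    x,e,r=fit([('top',p,l) for p,l in zip(pts,loc)],x0); print(name,np.round(x[:2]*1e3,1),np.round(x[2],4),'rms px',round(e,2)); return x
if __name__=='__main__':
    do('face',A((334,31),(746,46),(744,154),(331,135),(430,50),(648,61),(645,133),(427,122)),pl(.032,.125,.014)+pl(.022,.066,.014),[.6,.05,0])
    do('base',A((347,293),(797,333),(789,486),(335,446)),pl(.048,.138,.008),[.4,.05,0])
    do('basepost',A((460,343),(680,362),(674,436),(453,416)),pl(.022,.066,.06),[.4,.05,0])
    # spacer: image TL.. with yaw ~ pi/2: 
    do('spacer',A((57,541),(53,124),(163,123),(167,540),(73,440),(71,222),(144,220),(147,439)),pl(.032,.125,.014)+pl(.022,.066,.014),[.43,.3,-1.57])
    do('yellow',B((390,206),(460,224),(442,298),(369,277)),pl(.022,.022,.006),[.5,-.3,0])
    do('terra',B((211,416),(263,465),(217,521),(163,467)),pl(.022,.022,.006),[.4,-.2,-.7])
    print('knob',px2w('top',*B((115,62))[0],.092),'pad',px2w('top',*B((82,87))[0],.004))
    print('yb',px2w('top',*B((424,249))[0],.018),'tb',px2w('top',*B((219,467))[0],.018))
    for p in ([.4,.05,.008],):print(w2px('scene',p))
    s=cv2.imread('pics/sc0.png')
    cv2.imwrite('pics/s1.png',cv2.resize(s[150:330,240:460],None,fx=3.6,fy=3.3,interpolation=cv2.INTER_CUBIC))
    s1=cv2.resize(s[260:380,150:310],None,fx=5,fy=5,interpolation=cv2.INTER_CUBIC); cv2.imwrite('pics/s2.png',s1)
E
python3 m1.py
```

```text
face [670.5  35.1] -0.0471 rms px 0.27
base [489.7  18.6] -0.0908 rms px 0.6
basepost [489.   20.3] -0.0931 rms px 0.66
spacer [526.5 294.3] 1.587 rms px 0.34
yellow [ 559.7 -376.5] -0.2794 rms px 0.38
terra [ 429.3 -251.1] -0.7584 rms px 0.33
knob [ 0.66147593 -0.17722139] pad [ 0.66162644 -0.17561276]
yb [ 0.56009403 -0.37742054] tb [ 0.429846   -0.25129997]
[295.96753131 206.29463103]
```

View pics/s1.png

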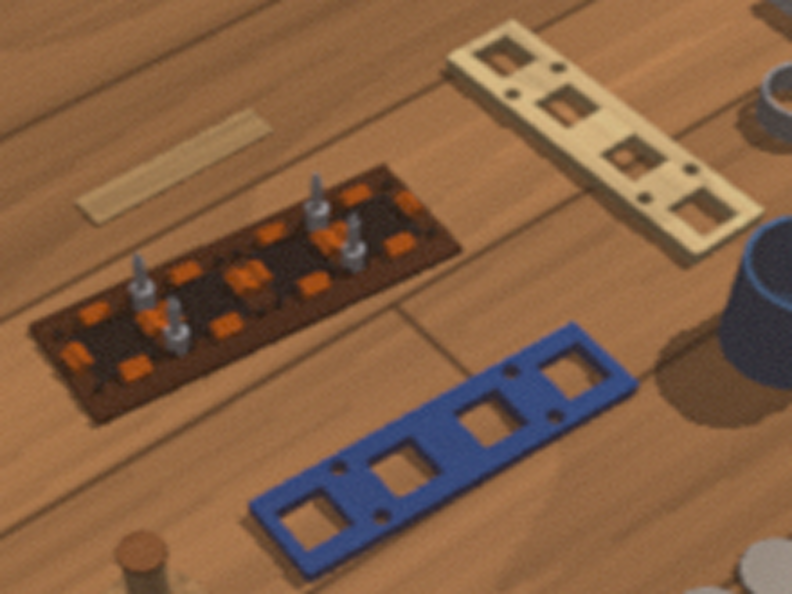

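View pics/s2.png

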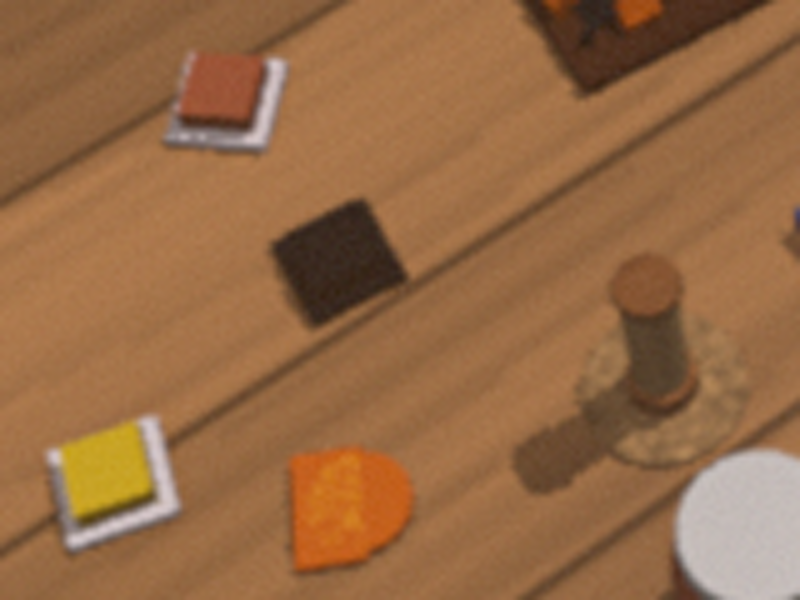

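The enlargements show the base with its four posts, whose tips are at (137,256), (173,298), (316,176) and (353,214) in s1. Both tiles, the tamper with its knob at (647,285) in s2 and both plates are clear. Next is a joint fit over both cameras.

```bash
cat > m2.py <<'E'
from m1 import *
S=lambda *q:[np.array([(u+.5)/3.6-.5+240,(v+.5)/3.3-.5+150]) for u,v in q]
Z=lambda *q:[np.array([(u+.5)/5-.5+150,(v+.5)/5-.5+260]) for u,v in q]
def J(name,tp,tl,sp,sl,x0):
    for lab,o in (('top',[('top',p,l) for p,l in zip(tp,tl)]),('scn',[('scene',p,l) for p,l in zip(sp,sl)])):
        x,e,r=fit(o,x0); print(name,lab,np.round(x[:2]*1e3,1),round(x[2],4),'rms',round(e,2))
P=pl
# scene order: for yaw~0 items
q=P(.048,.138,.008); t=P(.022,.066,.067)
J('base',A((347,293),(797,333),(789,486),(335,446)),q,
  S((387,165),(32,326),(101,419),(461,247),(316,176),(137,256),(173,298),(353,214)),[q[3],q[2],q[1],q[0],t[3],t[2],t[1],t[0]],[.49,.02,-.09])
f=P(.032,.125,.014);h=P(.022,.066,.014)
J('face',A((334,31),(746,46),(744,154),(331,135),(430,50),(648,61),(645,133),(427,122)),f+h,
  S((574,323),(250,507),(308,570),(637,380),(512,371),(339,467),(382,516),(556,416)),[f[3],f[2],f[1],f[0],h[3],h[2],h[1],h[0]],[.67,.035,-.047])
J('spacer',A((57,541),(53,124),(163,123),(167,540),(73,440),(71,222),(144,220),(147,439)),f+h,
  S((513,20),(447,60),(690,255),(764,211),(559,68),(512,94),(645,198),(691,170)),[f[0],f[3],f[2],f[1],h[0],h[3],h[2],h[1]],[.526,.294,-1.55]) if 0 else None
for yaw in(1.587,-1.555):
  x,e,r=fit([('scene',p,l) for p,l in zip(S((559,68),(512,94),(645,198),(691,170)),[h[3],h[2],h[1],h[0]])],[.526,.294,yaw]);print('sp scn',x,e)
  x,e,r=fit([('scene',p,l) for p,l in zip(S((559,68),(512,94),(645,198),(691,170)),[h[0],h[3],h[2],h[1]])],[.526,.294,yaw]);print('sp scn',x,e)
print('knob',px2w('scene',*Z((647,285))[0],.092),'yb',px2w('scene',*Z((107,470))[0],.018),'tb',px2w('scene',*Z((223,88))[0],.018),'pad',px2w('scene',*Z((664,387))[0],.004))
E
python3 m2.py
```

```text
base top [489.7  18.6] -0.0908 rms 0.6
base scn [492.3  21.5] -0.0926 rms 0.74
face top [670.5  35.1] -0.0471 rms 0.27
face scn [672.3  38. ] -0.0477 rms 0.71
sp scn [0.52939321 0.2990401  0.2976518 ] 15.044324428558852
sp scn [0.52924886 0.29614757 1.5856568 ] 0.1151670491641367
sp scn [0.52939339 0.29904001 0.29762044] 15.044324427934866
sp scn [ 0.52924886  0.29614757 -4.69752851] 0.11516704916414408
knob [ 0.66131476 -0.1728747 ] yb [ 0.5616854  -0.37309244] tb [ 0.43270446 -0.24826364] pad [ 0.66280835 -0.17397092]
```

Emit:
move_arm([
  [30,-25,0,-0.1,-1],
  [30,-25,0,-0.1,-1],
  [30,-25,0,-0.1,-1],
  [30,-25,0,-0.1,-1],
  [30,-25,0,-0.1,-1],
  [30,-25,0,-0.1,-1],
  [30,-25,0,-0.1,-1],
  [30,-25,0,-0.1,-1],
  [30,-25,0,-0.1,-1],
  [6,-40,0,-0.1,-1],
  [6,-40,0,-0.1,-1],
  [6,-40,0,-0.1,-1],
], newtons=20)

```text
time: 1.3
tool_pos: [0.4222, 0.1609, 0.2263]
tool_rot: [-3.141, 0.0, 1.679]
contact_force: [0.3, -0.7, -0.2]
opening: 0.0918
grip_force: 0.0
```

Emit:
move_arm([
  [2,-40,-10,-0.1,-1],
  [2,-40,-10,-0.1,-1],
  [2,-40,-10,-0.1,-1],
  [0,-40,-10,-0.1,-1],
  [0,-40,-10,-0.1,-1],
  [0,-40,-10,-0.1,-1],
  [0,-40,-10,-0.1,-0.2],
  [0,-40,-10,-0.1,-0.2],
  [0,-40,-10,-0.05,-0.2],
  [0,-30,-10,0,-0.2],
  [0,0,0,0,-0.2],
  [0,0,0,0,-0.2],
])

```text
time: 2.5
tool_pos: [0.4278, -0.2274, 0.1262]
tool_rot: [-3.14, -0.0, 0.831]
contact_force: [0.6, 0.5, 0.5]
opening: 0.0556
grip_force: 0.0
```

Emit:
move_arm([
  [3,-22,-20,-0.02,-0.2],
  [0,0,-40,0,-0.2],
  [0,0,-30,0,-0.2],
  [0,0,-15,0,-0.2],
  [0,0,-12,0,-0.2],
  [0,0,0,0,-0.2],
  [0,0,0,0,1],
  [0,0,0,0,1],
  [0,0,0,0,1],
  [0,0,0,0,1],
  [0,0,0,0,1],
], newtons=20)

```text
time: 3.6
tool_pos: [0.4317, -0.2497, 0.0105]
tool_rot: [3.14, -0.0, 0.813]
contact_force: [0.4, 1.5, 7.0]
opening: 0.0313
grip_force: 20.0
```

Emit:
move_arm([
  [0,0,30,0,1],
  [0,0,40,0,1],
  [0,0,40,0,1],
  [0,0,0,0,1],
])

```text
time: 4.0
tool_pos: [0.4338, -0.2514, 0.1248]
tool_rot: [3.131, -0.001, 0.813]
contact_force: [1.0, -0.5, -0.9]
opening: 0.0318
grip_force: 20.0
```

Run:
```python
from h import *
a=snap('top','top1');b=snap('scene','sc1')
o=monitor.observe();t=o['tool_pos'];print(t,o['tool_rot'],o['opening'])
p=[w2px(n,t+[0,0,0.006]) for n in('top','scene')];print(p)
c=[]
for im,q in((a,p[0]),(b,p[1])):
    u,v=np.round(q).astype(int);c.append(cv2.resize(im[v-40:v+40,u-40:u+40,::-1],(400,400),interpolation=cv2.INTER_CUBIC));print(u-40,v-40)
cv2.imwrite('pics/g1.png',np.hstack(c))
```

```text
[ 0.43155098 -0.24969588  0.12041704] [ 3.13946389e+00 -1.23179245e-04  8.12689592e-01] 0.03133450186680227
[array([466.88255254, 282.31909411]), array([181.76754872, 249.200529  ])]
427 242
142 209
```

View pics/g1.png

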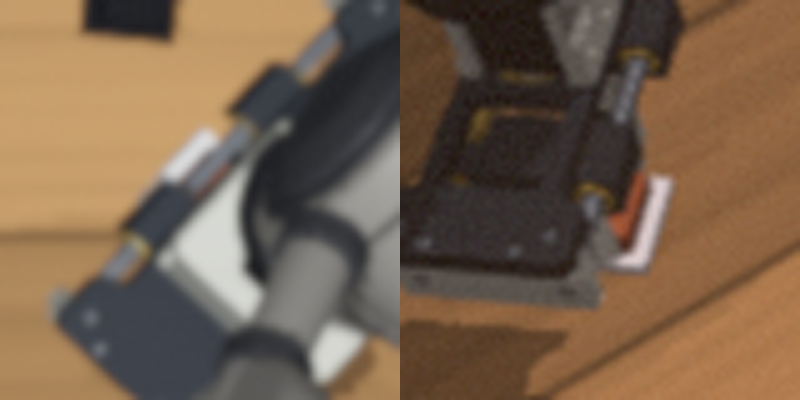

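Run:
```python
from h import *
t=np.array([.43155,-.2497]);yaw=.8127-np.pi/2;z=.1204-.0105+.006
c,s=np.cos(yaw),np.sin(yaw)
for l in [(.022,.022),(.022,-.022),(-.022,-.022),(-.022,.022)]:
    w=np.array([t[0]+c*l[0]-s*l[1],t[1]+s*l[0]+c*l[1],z])
    a=(w2px('top',w)-[427,242]+.5)*5-.5; b=(w2px('scene',w)-[142,209]+.5)*5-.5
    print(np.round(w[:2],4),'top',a.round(),'scene',b.round()+[400,0])
o=lambda u,v,ox,oy:((u+.5)/5-.5+ox,(v+.5)/5-.5+oy)
print('top',px2w('top',*o(207,130,427,242),z),'scene',px2w('scene',*o(671,180,142,209),z),px2w('scene',*o(240,270,142,209),z))
print('scene2',px2w('scene',*o(271,180,142,209),z))
```

```text
[ 0.4627 -0.2489] top [191. 132.] scene [646. 267.]
[ 0.4324 -0.2808] top [265. 200.] scene [539. 258.]
[ 0.4004 -0.2505] top [198. 274.] scene [569. 170.]
[ 0.4307 -0.2186] top [124. 205.] scene [673. 178.]
top [ 0.46332273 -0.25588446] scene [ 0.53251224 -0.08949703] [ 0.46244821 -0.25153013]
scene2 [ 0.4311073  -0.21972288]
```

Emit:
move_arm([
  [7,25,0,0.1,1],
  [7,25,0,0.1,1],
  [7,25,0,0.1,1],
  [7,25,0,0.1,1],
  [7,25,0,0.1,1],
  [7,25,0,0.1,1],
  [8,21,0,0.067,1],
  [0,0,0,0,1],
  [0,0,-40,0,1],
  [0,0,-30,0,1],
  [0,0,-5,0,1],
  [0,0,0,0,1],
])

```text
time: 5.3
tool_pos: [0.4803, -0.0787, 0.0437]
tool_rot: [-3.138, -0.001, 1.479]
contact_force: [-0.1, -0.2, 0.4]
opening: 0.0317
grip_force: 20.0
```

Run:
```python
from h import *
a=snap('top','top2');b=snap('scene','sc2')
o=monitor.observe();t=o['tool_pos'];print(t,o['tool_rot'],o['opening'])
q=w2px('scene',t);u,v=np.round(q).astype(int);print(u-45,v-50)
cv2.imwrite('pics/g2.png',cv2.resize(b[v-50:v+40,u-45:u+75,::-1],None,fx=6.5,fy=6.5,interpolation=cv2.INTER_CUBIC))
```

```text
[ 0.4818592  -0.07905935  0.04548745] [3.14047267e+00 3.09988427e-04 1.47893299e+00] 0.031849275713119726
224 196
```

View pics/g2.png

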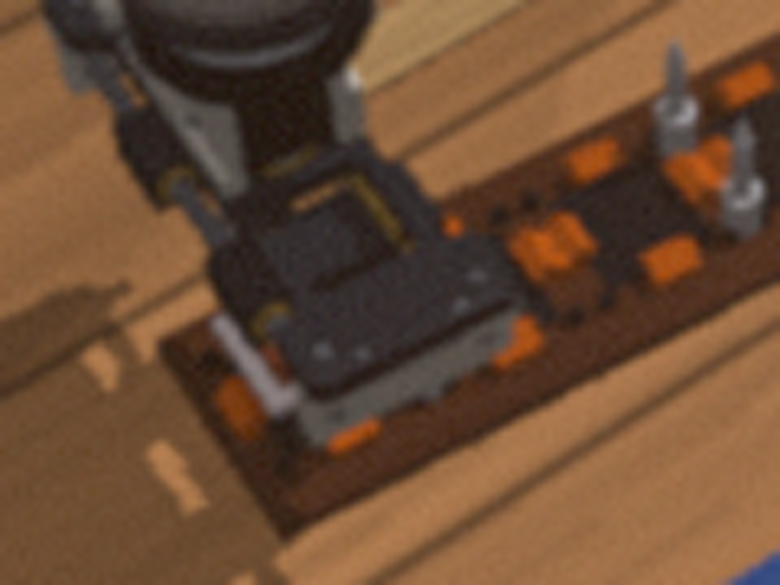

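Run:
```python
from h import *
o=lambda u,v:((u+.5)/6.5-.5+224,(v+.5)/6.5-.5+196)
B=np.array([.4923,.0215]);y=-.092   # base as seen by scene camera
def loc(u,v,z):
    d=px2w('scene',*o(u,v),z)-B;c,s=np.cos(y),np.sin(y);return np.round([1e3*(c*d[0]+s*d[1]),1e3*(-s*d[0]+c*d[1])],1)
print('base corners',loc(165,348,.008),loc(290,535,.008))
for z in(.038,.041):print(z,loc(216,320,z),loc(270,408,z))
t=np.array([.48186,-.07906])-[.491,.02];c,s=np.cos(-.0915),np.sin(-.0915);print('tcp local',c*t[0]+s*t[1],-s*t[0]+c*t[1])
```

```text
base corners [ -43.2 -135.9] [  48.8 -135.9]
0.038 [ -23.7 -122. ] [  18.5 -123.7]
0.041 [ -21.7 -122.6] [  20.4 -124.4]
tcp local -5.041787603097571e-05 -0.0994807552144523
```

Emit:
move_arm([
  [0.3,3,0,0,1],
  [0,0,-8,0,1],
  [0,0,-5,0,1],
  [0,0,-2,0,1],
  [0,0,0,0,1],
  [0,0,0,0,1],
])

```text
time: 6.0
tool_pos: [0.4816, -0.0755, 0.0297]
tool_rot: [-3.142, -0.0, 1.48]
contact_force: [0.0, 0.4, -0.9]
opening: 0.0316
grip_force: 20.0
```

Emit:
move_arm([
  [0,0,-1,0,1],
  [0,0,0,0,1],
  [0,0,0,0,0.1],
  [0,0,0,0,0.1],
  [0,0,0,0,0.1],
  [0,0,10,0,0.1],
  [0,0,40,0,-0.2],
  [0,-40,40,0,-0.2],
  [5,-50,0,0,-0.2],
  [5,-50,0,-0.02,-0.2],
  [5,-50,0,-0.02,-0.2],
  [5,-40,0,-0.04,-0.2],
])

```text
time: 7.2
tool_pos: [0.5015, -0.3029, 0.1151]
tool_rot: [3.14, 0.001, 1.398]
contact_force: [0.5, 0.3, 0.3]
opening: 0.0553
grip_force: 0.0
```

Run:
```python
from h import *
a=snap('top','top3');b=snap('scene','sc3')
o=monitor.observe();t=o['tool_pos'];print(t,o['tool_rot'],o['opening'])
A=cv2.resize(a[225:295,280:400,::-1],None,fx=5,fy=5,interpolation=cv2.INTER_CUBIC)
B=cv2.resize(b[210:280,240:360,::-1],None,fx=5,fy=5,interpolation=cv2.INTER_CUBIC)[:250]
cv2.imwrite('pics/g3.png',np.vstack([A,B])[:600])
```

```text
[ 0.50180795 -0.30530715  0.11474797] [3.13889488e+00 2.48660088e-03 1.39419058e+00] 0.054878501682542984
```

View pics/g3.png

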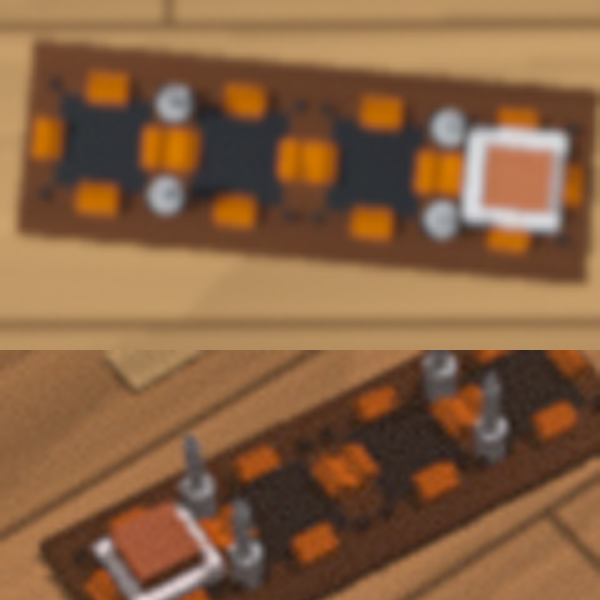

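The terracotta tile lies on socket0's catches, its flange centred at about (515,180) in the crop against a catch centre of about (513,179), so roughly 1 mm off. Before going for the yellow tile, I'll check nothing was knocked and refit the base.

```bash
cat > chk.py <<'E'
from m1 import *
import sys
def cent(f,box,lo,hi):
    im=cv2.imread(f'pics/{f}.png');x0,y0,x1,y1=box
    m=cv2.inRange(cv2.cvtColor(im[y0:y1,x0:x1],cv2.COLOR_BGR2HSV),lo,hi);M=cv2.moments(m,True)
    return (np.round([M['m10']/M['m00']+x0,M['m01']/M['m00']+y0,M['m00']],2)) if M['m00'] else None
def allc(f):
    print(f,'yel',cent(f,(440,160,560,300),(24,180,120),(33,255,255)),'face',cent(f,(260,140,420,225),(100,150,80),(125,255,255)),
      'spacer',cent(f,(190,180,265,310),(22,20,170),(36,120,255)))
E
python3 - <<'E'
from chk import *
allc('top0');allc('top3')
c=lambda *q:[cr(u,v,280,225,5) for u,v in q]
do('base',c((35,40),(597,92),(584,283),(18,233)),pl(.048,.138,.008),[.49,.02,0])
do('catches',c((108,88),(518,118),(508,239),(97,198)),pl(.025,.099,.022),[.49,.02,0])
do('tile',c((467,127),(568,132),(561,234),(463,226)),pl(.022,.022,.024),[.49,-.08,0])
do('boss',c((487,148),(552,150),(546,213),(483,210)),pl(.016,.016,.036),[.49,-.08,0])
E
```

```text
top0 yel [504.56 227.23 133.  ] face [ 333.9   182.38 1314.  ] spacer [ 226.92  241.92 1799.  ]
top3 yel None face [ 334.07  182.36 1302.  ] spacer [ 227.08  242.05 1842.  ]
base [489.7  18.8] -0.0938 rms px 0.53
catches [490.   19.5] -0.0914 rms px 0.9
tile [480.4 -79.2] -0.0679 rms px 0.81
boss [480.1 -78.9] -0.0673 rms px 0.48
```

Run:
```python
from chk import *
for f in('sc0','sc3'): print(cent(f,(120,300,230,400),(22,180,100),(33,255,255)))
print(monitor.observe()['tool_pos'])
```

```text
[170.89 353.9  229.  ]
[170.9  353.88 234.  ]
[ 0.50180795 -0.30530715  0.11474797]
```

Emit:
move_arm([
  [20,-25,0,-0.05,-0.2],
  [20,-25,0,-0.05,-0.2],
  [19,-20,-20,0,-0.2],
  [0,0,0,0,-0.2],
  [0,0,0,0,-0.2],
])

```text
time: 7.8
tool_pos: [0.5602, -0.369, 0.0934]
tool_rot: [-3.14, -0.001, 1.3]
contact_force: [-1.0, -0.0, -0.3]
opening: 0.0551
grip_force: 0.0
```

Emit:
move_arm([
  [0.5,-6,-20,-0.008,-0.2],
  [0,0,-30,0,-0.2],
  [0,0,-20,0,-0.2],
  [0,0,-12,0,-0.2],
  [0,0,0,0,-0.2],
  [0,0,0,0,1],
  [0,0,0,0,1],
  [0,0,0,0,1],
  [0,0,0,0,1],
  [0,0,0,0,1],
], newtons=30)

```text
time: 8.8
tool_pos: [0.5614, -0.3764, 0.0132]
tool_rot: [3.14, 0.001, 1.292]
contact_force: [-1.2, 0.9, 5.9]
opening: 0.0314
grip_force: 30.0
```

Emit:
move_arm([
  [0,0,10,0,1],
  [0,0,30,0,1],
  [0,0,40,0,1],
  [0,0,20,0,1],
  [-5,35,0,0.03,1],
  [-5,40,0,0.03,1],
  [-5,40,0,0.03,1],
  [-10,40,0,0.03,1],
  [-10,40,0,0.03,1],
  [-10,40,0,0.03,1],
  [-10,40,0,0,1],
  [0,0,0,0,1],
])

```text
time: 10.0
tool_pos: [0.5043, -0.0968, 0.1125]
tool_rot: [-3.14, -0.002, 1.476]
contact_force: [-0.1, -0.7, -0.1]
opening: 0.0314
grip_force: 30.0
```

Emit:
move_arm([
  [-8,40,0,0,1],
  [-8,44,-10,0,1],
  [0,0,-10,0,1],
  [0,0,0,0,1],
  [0,0,0,0,1],
])

```text
time: 10.5
tool_pos: [0.4908, -0.0182, 0.0924]
tool_rot: [3.141, 0.0, 1.471]
contact_force: [-0.3, 0.6, -0.6]
opening: 0.0311
grip_force: 30.0
```

Run:
```python
from h import *
a=snap('top','top4');b=snap('scene','sc4')
o=monitor.observe();t=o['tool_pos'];print(t,o['tool_rot'],o['opening'])
q=w2px('scene',t);u,v=np.round(q).astype(int);print(u-40,v-40)
p=np.round(w2px('top',t)).astype(int);print(p-40)
B=cv2.resize(b[v-40:v+40,u-40:u+40,::-1],None,fx=5,fy=5,interpolation=cv2.INTER_CUBIC)
A=cv2.resize(a[p[1]-40:p[1]+40,p[0]-40:p[0]+40,::-1],None,fx=5,fy=5,interpolation=cv2.INTER_CUBIC)
cv2.imwrite('pics/g4.png',np.hstack([B,A]))
```

```text
[ 0.4908424  -0.01840256  0.09254026] [3.14037292e+00 2.89376868e-04 1.47014842e+00] 0.0313347088084575
253 182
[319 216]
```

View pics/g4.png

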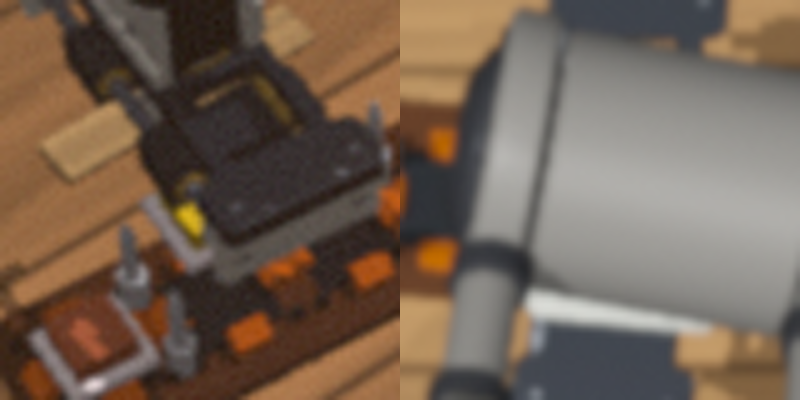

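Run:
```python
from h import *
o=lambda u,v:((u+.5)/5-.5+253,(v+.5)/5-.5+182)
B=np.array([.4923,.0215]);y=-.092;c,s=np.cos(y),np.sin(y)
def L(p,B): d=np.array(p)-B;return np.round([1e3*(c*d[0]+s*d[1]),1e3*(-s*d[0]+c*d[1])],1)
for z in(.0785,.0855,.088):print(z,[L(px2w('scene',*o(*q),z),B) for q in((147,202),(177,233),(207,264))])
print('tcp',L([.4908,-.0184],np.array([.491,.02])))
```

```text
0.0785 [array([-20.6, -55.2]), array([  1.5, -52.6]), array([ 23.2, -50. ])]
0.0855 [array([-15.7, -57.4]), array([  6.3, -54.8]), array([ 27.8, -52.2])]
0.088 [array([-13.9, -58.2]), array([  8. , -55.6]), array([ 29.5, -53.1])]
tcp [  3.3 -38.3]
```

Run:
```python
from h import *
b=np.mean([vision.read_camera('scene').astype(float) for _ in range(6)],0)
np.save('b4.npy',b)
hsv=cv2.cvtColor(b.astype(np.uint8),cv2.COLOR_RGB2HSV)
print('   u0=279');
for v in range(214,242): print(v,' '.join('%3d%s'%(hsv[v,u,2],'Y' if 20<hsv[v,u,0]<34 and hsv[v,u,1]>170 else 'w' if hsv[v,u,1]<60 else '.') for u in range(279,300)))
# prediction of flange top corners / boss corners for hypothesised offset d along base y
t=np.array([.4908,-.0184]);yw=1.4702-np.pi/2;c,s=np.cos(yw),np.sin(yw)
bias=np.array([.0013,.0015])
for d in(0,.003,.006):
    P=lambda x,y,z:np.round(w2px('scene',[*(t+bias+[c*x-s*(y+d),s*x+c*(y+d)]),.0925-.0132+z]),1)
    print(d,'flange top',P(-.022,-.022,.006),P(.022,-.022,.006),'bot',P(-.022,-.022,0),P(.022,-.022,0),'boss',P(-.016,-.016,.018),P(-.016,-.016,.006),P(.016,-.016,.006))
```

```text
u0=279
214 152. 131.  76.  42.  42.  44.  48.  46.  45.  46.  45.  46.  45.  47.  41.  47.  52w  54w  55w  54w  52w
215 151. 137. 100.  58.  41.  42.  46.  46.  46.  46.  45.  47.  47.  49.  45.  44.  50w  53w  54w  53w  53w
216 149. 147. 132.  95.  54.  39.  43.  45.  48.  43.  49.  56.  66.  72.  67.  57.  51.  54w  56w  55w  53w
217 147. 148. 147. 130.  79.  44.  41.  42.  44.  48.  60.  78.  89.  92.  86.  73.  55.  55w  54w  54w  54w
218 149. 153. 155. 147. 113.  65.  43.  40.  44.  57.  75.  80.  86.  85.  78.  67.  56w  53w  54w  54w  53w
219 153. 155. 156. 154. 135.  92.  50.  42.  49.  67.  81.  75.  77w  78w  63w  56w  54w  53w  56w  54w  54w
220 155. 155. 151. 148. 136. 108.  67.  44.  52.  68.  75.  62.  66w  65w  57w  53w  54w  54w  54w  53w  53w
221 154. 146. 137. 137w 135w 118w  82.  52.  45.  59.  67.  64.  65.  58w  50w  51w  56w  53w  54w  52w  54w
222 140. 126. 121w 132w 135w 127w  99.  67.  48.  56.  89Y 116Y 111.  73.  47w  50w  54w  54w  53w  55w  68w
223 116. 110. 115. 124w 135w 132w 115.  90.  70Y  93Y 152Y 193Y 180Y 115Y  55.  45w  51w  56w  55w  59w  70w
224
[... 1626 characters left out ...]
  68w
239  99w  99w  94w  82w  69.  59.  51.  49.  49.  48.  49.  46.  47.  47.  47.  48.  46.  47.  53.  55.  51.
240  84w  83w  82w  83w  74.  61.  59.  63.  70w  65w  52.  47.  47.  49.  48.  49.  48.  47.  48.  46.  47.
241  80w  81w  79w  81w  83.  87.  92.  88.  89w  79w  59w  49.  46.  46.  48.  47.  47.  49.  47.  48.  48.
0 flange top [280.2 221.6] [290.1 235.3] bot [280.4 223.3] [290.3 236.9] boss [283.5 218.9] [283.9 222.3] [291.1 232.2]
0.003 flange top [281.4 221. ] [291.3 234.7] bot [281.6 222.7] [291.5 236.3] boss [284.7 218.4] [285.1 221.7] [292.3 231.6]
0.006 flange top [282.6 220.5] [292.5 234.1] bot [282.8 222.1] [292.7 235.7] boss [285.9 217.8] [286.3 221.1] [293.5 231. ]
```

Emit:
move_arm([
  [-3,3.1,0,0.009,1],
  [0,0,0,0,1],
  [0,0,-20,0,1],
  [0,0,-20,0,1],
  [0,0,-10,0,1],
  [0,0,-6,0,1],
  [0,0,-3,0,1],
  [0,0,0,0,1],
  [0,0,0,0,1],
])

```text
time: 11.8
tool_pos: [0.4875, -0.014, 0.0336]
tool_rot: [3.14, 0.0, 1.481]
contact_force: [-0.1, -0.3, -0.5]
opening: 0.0313
grip_force: 30.0
```

Emit:
move_arm([
  [0,0,-2,0,1],
  [0,0,0,0,1],
  [0,0,0,0,0.1],
  [0,0,0,0,0.1],
  [0,0,0,0,0.1],
  [0,0,10,0,0.1],
  [0,0,40,0,-0.2],
  [0,0,40,0,-0.2],
  [25,-22,40,-0.12,-0.2],
  [25,-22,0,-0.12,-0.2],
  [25,-22,0,-0.12,-0.2],
  [25,-22,0,-0.12,-0.2],
])

```text
time: 13.0
tool_pos: [0.5871, -0.102, 0.161]
tool_rot: [3.14, -0.0, 0.996]
contact_force: [1.4, 0.6, -0.4]
opening: 0.0547
grip_force: 0.0
```

Emit:
move_arm([
  [25,-22,0,-0.12,-0.2],
  [25,-22,0,-0.12,-0.2],
  [20,-22,0,-0.12,-0.2],
  [4,-7,0,-0.12,-0.2],
  [0,0,0,-0.12,-0.2],
  [0,0,0,-0.12,-0.2],
  [0,0,0,-0.12,-0.2],
  [0,0,0,-0.12,-0.2],
  [0,0,0,-0.04,-0.2],
  [0,0,0,0,-0.2],
])

```text
time: 14.0
tool_pos: [0.66, -0.1741, 0.1602]
tool_rot: [3.141, -0.0, 0.001]
contact_force: [-0.1, 1.0, -0.4]
opening: 0.0553
grip_force: 0.0
```

Run:
```python
from h import *
a=snap('top','top5');b=snap('scene','sc5')
o=monitor.observe();t=o['tool_pos'];print(t,o['tool_rot'],o['opening'],o['qpos'])
A=cv2.resize(a[225:295,280:400,::-1],None,fx=6,fy=6,interpolation=cv2.INTER_CUBIC)
cv2.imwrite('pics/g5.png',A)
```

```text
[ 0.66004082 -0.17409283  0.15995977] [ 3.14141748e+00 -1.73423109e-04  2.12152387e-03] 0.054994788089877567 [-3.69998100e-01  6.86733920e-01  1.12662229e+00 -1.03153757e-04
  1.32801120e+00  1.19870151e+00]
```

View pics/g5.png

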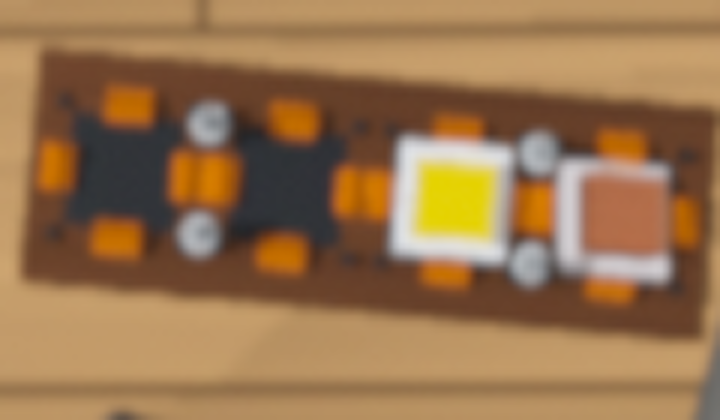

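Run:
```python
from h import *
for f in ('sc4','sc5'):
    b=cv2.imread(f'pics/{f}.png')
    globals()[f]=cv2.resize(b[200:275,245:345],None,fx=4,fy=4,interpolation=cv2.INTER_CUBIC)
a4=cv2.resize(cv2.imread('pics/top3.png')[240:290,350:400],None,fx=6,fy=6,interpolation=cv2.INTER_CUBIC)
a5=cv2.resize(cv2.imread('pics/top5.png')[240:290,350:400],None,fx=6,fy=6,interpolation=cv2.INTER_CUBIC)
cv2.imwrite('pics/g6.png',np.vstack([np.hstack([sc4,sc5]),np.hstack([a4,a5,np.zeros((300,200,3),np.uint8)])]))
```

```text
(no output)
```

View pics/g6.png

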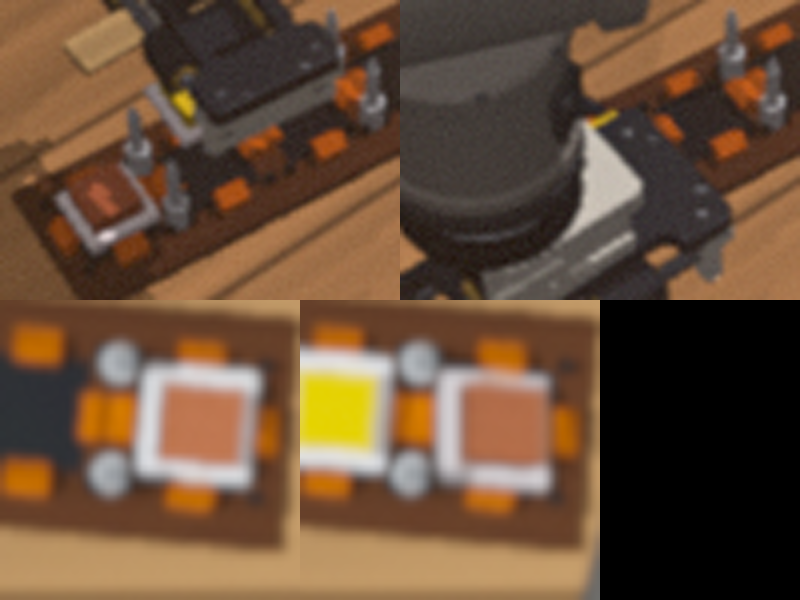

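Emit:
move_arm([
  [1.5,-1,-20,0,-0.2],
  [0,0,-40,0,-0.2],
  [0,0,-35,0,-0.2],
  [0,0,-20,0,-0.2],
  [0,0,0,0,-0.2],
  [0,0,0,0,1],
  [0,0,0,0,1],
  [0,0,0,0,1],
  [0,0,0,0,1],
  [0,0,0,0,1],
  [0,0,0,0,1],
], newtons=60)

```text
time: 15.2
tool_pos: [0.6623, -0.1753, 0.0458]
tool_rot: [3.141, -0.002, 0.001]
contact_force: [-0.1, 0.6, 5.7]
opening: 0.0244
grip_force: 60.0
```

Run:
```python
from h import *
o=monitor.observe();print(o['tool_pos'],o['opening'],o['contact_force'])
```

```text
[ 0.66232077 -0.17530495  0.04584109] 0.02438966354115311 [-0.1174617   0.61461706  5.66247368]
```

Emit:
move_arm([
  [0,0,20,0,1],
  [0,0,40,0,1],
  [0,0,40,0,1],
  [0,0,15,0,1],
  [-22,20,0,0.12,1],
  [-22,20,0,0.12,1],
  [-22,20,0,0.12,1],
  [-22,20,0,0.12,1],
  [-22,20,0,0.12,1],
  [-22,20,0,0.12,1],
  [-22,20,0,0.12,1],
  [-20,22,0,0.12,1],
])

```text
time: 16.4
tool_pos: [0.4861, -0.0124, 0.1592]
tool_rot: [-3.141, 0.0, 0.965]
contact_force: [0.5, 0.1, -1.0]
opening: 0.0247
grip_force: 60.0
```

Emit:
move_arm([
  [0,0,0,0.12,1],
  [0,0,0,0.12,1],
  [0,0,0,0.12,1],
  [0,0,0,0.12,1],
  [0,0,-20,0.04,1],
  [0,0,-20,0,1],
  [0,0,0,0,1],
  [0,0,0,0,1],
])

```text
time: 17.2
tool_pos: [0.4874, -0.0131, 0.1196]
tool_rot: [-3.141, -0.0, 1.481]
contact_force: [0.6, 0.7, -2.0]
opening: 0.0245
grip_force: 60.0
```

Run:
```python
from h import *
a=snap('top','top6');b=snap('scene','sc6')
o=monitor.observe();t=o['tool_pos'];print(t,o['tool_rot'],o['opening'],o['contact_force'])
A=cv2.resize(b[195:275,240:340,::-1],None,fx=7,fy=7,interpolation=cv2.INTER_CUBIC)
cv2.imwrite('pics/g7.png',A)
```

```text
[ 0.48812854 -0.01320904  0.12038865] [3.14017176e+00 1.50975820e-04 1.48072261e+00] 0.02462270735900454 [-0.2678153  -0.07288817 -1.52685381]
```

View pics/g7.png

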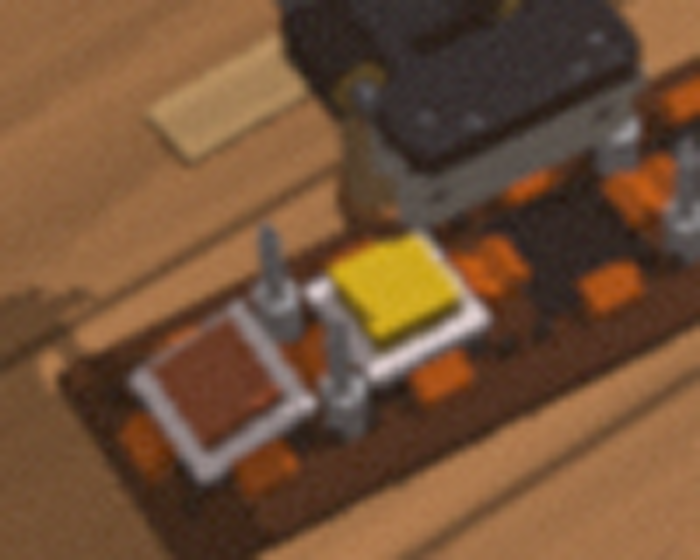

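Emit:
move_arm([
  [0,0,-20,0,1],
  [0,0,-15,0,1],
  [0,0,-4,0,1],
  [0,0,-2,0,1],
  [0,0,-2,0,1],
  [0,0,0,0,1],
])

```text
time: 17.9
tool_pos: [0.4883, -0.0132, 0.0776]
tool_rot: [3.14, 0.0, 1.481]
contact_force: [0.4, -0.6, 2.1]
opening: 0.0245
grip_force: 60.0
```

Emit:
move_arm([
  [0,0,-1.5,0,1],
  [0,0,-1.5,0,1],
  [0,0,-1,0,1],
  [0,0,0,0,1],
])

```text
time: 18.3
tool_pos: [0.4882, -0.0132, 0.073]
tool_rot: [3.14, 0.0, 1.481]
contact_force: [0.3, -0.4, 0.4]
opening: 0.0245
grip_force: 60.0
```

Emit:
move_arm([
  [0,0,-1.5,0,1],
  [0,0,-1.5,0,1],
  [0,0,-1.5,0,1],
  [0,0,0,0,1],
])

```text
time: 18.7
tool_pos: [0.4874, -0.0131, 0.0679]
tool_rot: [-3.141, 0.0, 1.481]
contact_force: [-1.8, -1.0, 1.6]
opening: 0.0246
grip_force: 60.0
```

Emit:
move_arm([
  [0,0,-0.7,0,1],
  [0,0,0,0,1],
  [0,0,0,0,1],
])

```text
time: 19.0
tool_pos: [0.4875, -0.0131, 0.0678]
tool_rot: [3.141, 0.0, 1.481]
contact_force: [-2.0, -0.2, 7.9]
opening: 0.0245
grip_force: 60.0
```

Contact at the floor height; pressing on to a firm force to be sure.

Emit:
move_arm([
  [0,0,-1,0,1],
  [0,0,-1,0,1],
  [0,0,0,0,1],
])

```text
time: 19.3
tool_pos: [0.4877, -0.0132, 0.0675]
tool_rot: [3.14, 0.0, 1.481]
contact_force: [-8.0, 0.8, 24.9]
opening: 0.0245
grip_force: 60.0
```

Emit:
move_arm([
  [0,0,10,0,1],
  [0,0,40,0,1],
  [-2,-20,0,0,1],
  [-2,-20,0,0,1],
  [-2,-24,0,0,1],
  [0,0,0,0,1],
  [0,0,-20,0,1],
  [0,0,-8,0,1],
  [0,0,-3,0,1],
  [0,0,-3,0,1],
  [0,0,0,0,1],
])

```text
time: 20.4
tool_pos: [0.4817, -0.0768, 0.0814]
tool_rot: [3.142, -0.0, 1.481]
contact_force: [-1.1, -0.3, -1.5]
opening: 0.0243
grip_force: 60.0
```

Emit:
move_arm([
  [0,0,-1.5,0,1],
  [0,0,-1.5,0,1],
  [0,0,-1,0,1],
  [0,0,0,0,1],
])

```text
time: 20.8
tool_pos: [0.482, -0.0772, 0.0777]
tool_rot: [3.14, 0.0, 1.481]
contact_force: [0.5, -0.7, 3.8]
opening: 0.0243
grip_force: 60.0
```

Emit:
move_arm([
  [0,0,-1,0,1],
  [0,0,-1,0,1],
  [0,0,0,0,1],
])

```text
time: 21.1
tool_pos: [0.4818, -0.0771, 0.0753]
tool_rot: [3.141, 0.0, 1.481]
contact_force: [0.4, 1.0, 2.8]
opening: 0.0243
grip_force: 60.0
```

Emit:
move_arm([
  [0,0,-1,0,1],
  [0,0,-1,0,1],
  [0,0,0,0,1],
])

```text
time: 21.4
tool_pos: [0.4812, -0.077, 0.0728]
tool_rot: [-3.141, -0.0, 1.481]
contact_force: [0.2, 0.4, 0.0]
opening: 0.0244
grip_force: 60.0
```

Emit:
move_arm([
  [0,0,-1,0,1],
  [0,0,-1,0,1],
  [0,0,0,0,1],
])

```text
time: 21.7
tool_pos: [0.4812, -0.077, 0.0709]
tool_rot: [-3.141, -0.0, 1.481]
contact_force: [-0.6, -1.0, -0.6]
opening: 0.0246
grip_force: 60.0
```

Emit:
move_arm([
  [0,0,-1.5,0,1],
  [0,0,-1.5,0,1],
  [0,0,0,0,1],
])

```text
time: 22.0
tool_pos: [0.4816, -0.0771, 0.0681]
tool_rot: [3.142, -0.0, 1.481]
contact_force: [0.3, -0.8, -1.5]
opening: 0.0245
grip_force: 60.0
```

Emit:
move_arm([
  [0,0,-1,0,1],
  [0,0,-0.6,0,1],
  [0,0,0,0,1],
])

```text
time: 22.3
tool_pos: [0.4818, -0.0772, 0.0678]
tool_rot: [3.14, 0.0, 1.481]
contact_force: [-2.6, 1.2, 9.6]
opening: 0.0246
grip_force: 60.0
```

Emit:
move_arm([
  [0,0,-1,0,1],
  [0,0,-0.8,0,1],
  [0,0,0,0,1],
  [0,0,10,0,1],
  [0,0,40,0,1],
  [0,0,40,0,1],
  [20,-10,0,-0.12,1],
  [20,-10,0,-0.12,1],
  [20,-10,0,-0.12,1],
  [20,-10,0,-0.12,1],
  [20,-10,0,-0.12,1],
  [0,0,0,0,1],
])

```text
time: 23.5
tool_pos: [0.5835, -0.1284, 0.1545]
tool_rot: [3.14, -0.0, 0.877]
contact_force: [-0.0, 0.5, -1.8]
opening: 0.0243
grip_force: 60.0
```

Emit:
move_arm([
  [20,-12,0,-0.12,1],
  [20,-12,0,-0.12,1],
  [20,-12,0,-0.12,1],
  [20,-12,0,-0.12,1],
  [0,0,0,-0.12,1],
  [0,0,0,-0.12,1],
  [0,0,0,-0.12,1],
  [0,0,0,0,1],
  [0,0,0,0,1],
])

```text
time: 24.4
tool_pos: [0.6612, -0.1748, 0.1548]
tool_rot: [-3.141, 0.001, 0.045]
contact_force: [-0.6, 0.1, -2.0]
opening: 0.0245
grip_force: 60.0
```

Run:
```python
from chk import *
from scipy.ndimage import median_filter
o=monitor.observe();print(o['tool_pos'],o['tool_rot'])
a=snap('top','top7');snap('scene','sc7');allc('top0');allc('top7')
hsv=cv2.cvtColor(a,cv2.COLOR_RGB2HSV)
B=np.array([.4898,.0191]);y=-.0925
for nm,yy,lo,hi in(('yel',-.033,(24,150,100),(33,255,255)),('ter',-.099,(3,100,120),(11,200,255))):
    w=B+[-np.sin(y)*yy,np.cos(y)*yy];e=w2px('top',[*w,.026]);f=w2px('top',[*w,.014])
    u,v=np.round(e).astype(int)
    m=cv2.inRange(hsv[v-14:v+15,u-14:u+15],lo,hi)
    n,l,s,c=cv2.connectedComponentsWithStats(m);k=1+np.argmax(s[1:,4])
    wm=cv2.inRange(hsv[v-14:v+15,u-14:u+15],(0,0,150),(180,60,255));M=cv2.moments(wm,True)
    print(nm,'exp',e.round(1),'boss',(c[k]+[u-14,v-14]).round(1),s[k],'minrect',cv2.minAreaRect(cv2.findNonZero((l==k).astype(np.uint8))),
     'flange exp',f.round(1),'white cen',np.round([M['m10']/M['m00']+u-14,M['m01']/M['m00']+v-14],1),M['m00'])
```

```text
[ 0.66121635 -0.17483076  0.15475051] [-3.14138100e+00  6.79403892e-04  4.49607667e-02]
top0 yel [504.56 227.23 133.  ] face [ 333.9   182.38 1314.  ] spacer [ 226.92  241.92 1799.  ]
top7 yel None face [ 334.08  182.35 1299.  ] spacer [ 227.12  242.15 1853.  ]
yel exp [355.2 258. ] boss [355.2 257.9] [  8   9  13  11 127] minrect ((14.0, 14.0), (10.0, 12.0), 90.0) flange exp [354.9 258.1] white cen [356.4 259.2] 181.0
ter exp [382.8 260.4] boss [382.6 260.3] [  8   9  13  12 131] minrect ((13.653846740722656, 14.269231796264648), (12.03136920928955, 10.791021347045898), 7.125016689300537) flange exp [382.2 260.5] white cen [379.8 260. ] 188.0
```

Emit:
move_arm([
  [1,-0.3,-40,0,1],
  [0,0,-40,0,1],
  [0,0,-20,0,1],
  [0,0,-6,0,1],
  [0,0,-2,0,1],
  [0,0,-1.5,0,1],
  [0,0,0,0,1],
  [0,0,0,0,1],
])

```text
time: 25.3
tool_pos: [0.6631, -0.1756, 0.0466]
tool_rot: [3.141, -0.002, 0.041]
contact_force: [-0.2, 0.7, -1.4]
opening: 0.0243
grip_force: 60.0
```

Emit:
move_arm([
  [0,0,-0.8,0,1],
  [0,0,0,0,1],
  [0,0,0,0,0.3],
  [0,0,0,0,-0.1],
  [0,0,0,0,-0.2],
  [0,0,0,0,-0.2],
  [0,0,20,0,-0.2],
  [0,0,40,0,-0.2],
  [0,0,50,0,-0.2],
  [0,0,0,0,-0.2],
])

```text
time: 26.3
tool_pos: [0.6662, -0.1767, 0.1629]
tool_rot: [3.136, -0.013, 0.041]
contact_force: [1.0, 0.9, 0.4]
opening: 0.0554
grip_force: 0.0
```

Emit:
move_arm([
  [-12,40,0,0,-1],
  [-12,40,0,0,-1],
  [-12,40,0,0,-1],
  [-12,40,0,0,-1],
  [-12,40,0,0,-1],
  [-12,40,0,0,-1],
  [-12,40,0,0,-1],
  [-12,40,0,0,-1],
  [-12,40,0,0,-1],
  [-12,40,0,0,-1],
  [-12,40,0,-0.02,-1],
  [0,0,0,0,-1],
])

```text
time: 27.5
tool_pos: [0.5287, 0.2692, 0.1544]
tool_rot: [-3.14, 0.0, 0.026]
contact_force: [-0.8, -0.2, 0.2]
opening: 0.0915
grip_force: 0.0
```

Run:
```python
from chk import *
o=monitor.observe();print(o['tool_pos'],o['tool_rot'],o['opening'])
snap('top','top8');snap('scene','sc8')
for f in('top0','top8'):
    allc(f)
for f in('sc0','sc8'):
    print('spacer scene',cent(f,(355,150,460,232),(22,20,150),(36,120,255)),'face',cent(f,(300,240,425,330),(105,150,50),(125,255,255)))
a=cv2.imread('pics/top0.png').astype(int);b=cv2.imread('pics/top8.png').astype(int)
for n,s in(('tamper',np.s_[165:205,405:445]),):print(n,np.abs(a[s]-b[s]).mean())
d=np.hstack([cv2.resize(cv2.imread(f'pics/top{i}.png')[165:205,405:445],(200,200)) for i in(0,8)])
```

```text
[0.528653   0.26915105 0.15443805] [-3.14016698e+00  3.30147157e-04  2.56244086e-02] 0.09147355089825807
top0 yel [504.56 227.23 133.  ] face [ 333.9   182.38 1314.  ] spacer [ 226.92  241.92 1799.  ]
top8 yel None face [ 334.06  182.35 1297.  ] spacer [230.94 238.39 758.  ]
spacer scene [446. 216.   1.] face [376.6  269.96  45.  ]
spacer scene [445.5 216.    2. ] face [372.77 271.85  78.  ]
tamper 7.809166666666667
```

Run:
```python
import cv2,numpy as np
a=cv2.imread('pics/top7.png').astype(int);b=cv2.imread('pics/top8.png').astype(int)
print(np.abs(a-b)[185:205,205:250].mean(),np.abs(a-b)[280:300,205:250].mean())
```

```text
30.094074074074076 35.84111111111111
```

Emit:
move_arm([
  [0,26,-30,-0.01,-1],
  [-0.7,0,-40,0,-1],
  [0,0,-40,0,-1],
  [0,0,-20,0,-1],
  [0,0,-14,0,-1],
  [0,0,0,0,-1],
])

```text
time: 28.2
tool_pos: [0.5295, 0.2891, 0.0089]
tool_rot: [3.14, 0.003, 0.009]
contact_force: [-0.2, -0.8, 0.1]
opening: 0.0922
grip_force: 0.0
```

Run:
```python
from chk import *
a=snap('top','top9')
for f in('top7','top8','top9'):
    im=cv2.imread(f'pics/{f}.png');h=cv2.cvtColor(im,cv2.COLOR_BGR2HSV)
    m=cv2.inRange(h,(22,20,170),(36,120,255));m[:180]=0;m[310:]=0;m[:,:190]=0;m[:,270:]=0
    n,l,s,c=cv2.connectedComponentsWithStats(m)
    print(f,[s[i].tolist() for i in range(1,n) if s[i,4]>40])
im=cv2.imread('pics/top9.png')[175:310,180:280]
im7=cv2.imread('pics/top7.png')[175:310,180:280]
cv2.imwrite('pics/g8.png',cv2.resize(np.hstack([im7,im]),None,fx=4,fy=4,interpolation=cv2.INTER_CUBIC))
```

```text
top7 [[213, 191, 29, 104, 1853]]
top8 [[215, 191, 26, 29, 274], [229, 227, 12, 18, 158], [233, 251, 9, 33, 164], [214, 253, 6, 43, 162]]
top9 [[213, 191, 28, 35, 316], [236, 254, 5, 19, 71], [214, 257, 6, 12, 55]]
```

View pics/g8.png

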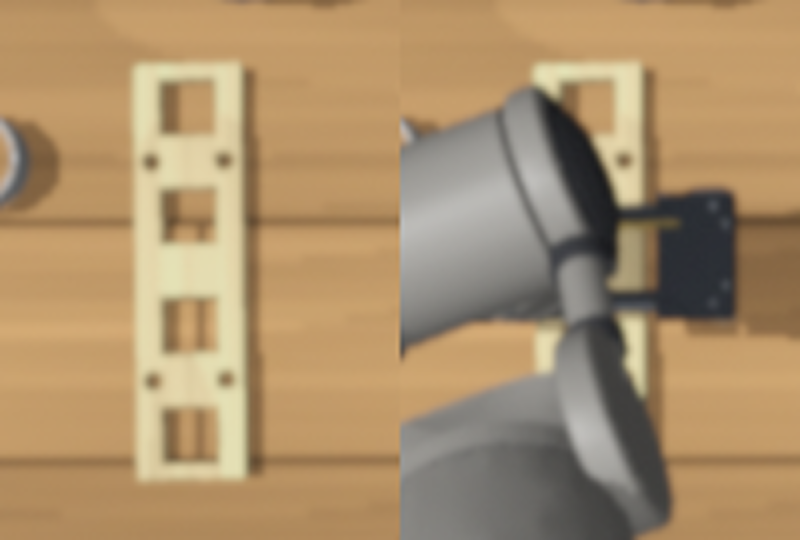

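Emit:
move_arm([
  [-1.5,6,0,0.005,-1],
  [0,0,-4,0,-1],
  [0,0,0,0,0],
  [0,0,0,0,1],
  [0,0,0,0,1],
  [0,0,0,0,1],
  [0,0,0,0,1],
  [0,0,0,0,1],
], newtons=50)

```text
time: 29.05
tool_pos: [0.5285, 0.2965, 0.0068]
tool_rot: [3.141, -0.0, 0.016]
contact_force: [0.0, -0.6, 1.9]
opening: 0.0631
grip_force: 50.0
```

Emit:
move_arm([
  [0,0,10,0,1],
  [0,0,30,0,1],
  [0,0,40,0,1],
  [0,0,40,0,1],
  [0,0,30,0,1],
  [0,0,0,0,1],
  [0,0,0,0,1],
])

```text
time: 29.75
tool_pos: [0.5283, 0.2966, 0.1572]
tool_rot: [-3.141, -0.001, 0.016]
contact_force: [-0.4, -0.1, -2.7]
opening: 0.0633
grip_force: 50.0
```

Emit:
move_arm([
  [-3,-23,0,0.12,1],
  [-3,-23,0,0.12,1],
  [-3,-23,0,0.12,1],
  [-3,-23,0,0.12,1],
  [-3,-23,0,0.12,1],
  [-3,-23,0,0.12,1],
  [-3,-23,0,0.12,1],
  [-3,-23,0,0.12,1],
  [-3,-23,0,0.12,1],
  [-3,-23,0,0.12,1],
  [-3,-23,0,0.12,1],
  [-4,-23,0,0.12,1],
])

```text
time: 30.95
tool_pos: [0.49, 0.0198, 0.1549]
tool_rot: [-3.138, -0.0, 1.461]
contact_force: [1.0, 0.0, -1.9]
opening: 0.0631
grip_force: 50.0
```

Emit:
move_arm([
  [0,0,-20,0.02,1],
  [0,0,-25,0,1],
  [0,0,-15,0,1],
  [0,0,0,0,1],
  [0,0,0,0,1],
  [0,0,0,0,1],
])

```text
time: 31.55
tool_pos: [0.4917, 0.0206, 0.097]
tool_rot: [3.141, 0.0, 1.476]
contact_force: [-0.4, 0.1, -0.9]
opening: 0.0633
grip_force: 50.0
```

Run:
```python
from chk import *
o=monitor.observe();t=o['tool_pos'];print(t,o['tool_rot'],o['opening'],o['contact_force'])
a=snap('top','top10');b=snap('scene','sc10')
z=t[2]-.0068+.014
h=cv2.cvtColor(a,cv2.COLOR_RGB2HSV);m=cv2.inRange(h,(22,20,150),(36,120,255));m[:200]=0;m[310:]=0;m[:,:250]=0;m[:,430:]=0
n,l,s,c=cv2.connectedComponentsWithStats(m);print([s[i].tolist() for i in range(1,n) if s[i,4]>20])
yw=o['tool_rot'][2]-np.pi/2
for B in((t[0],t[1]),):
    R=np.array([[np.cos(yw),-np.sin(yw)],[np.sin(yw),np.cos(yw)]])
    for p in pl(.032,.125,z): print('exp top',w2px('top',[*(np.array(B)+R@p[:2]),z]).round(1),'scene',w2px('scene',[*(np.array(B)+R@p[:2]),z]).round(1))
h=cv2.cvtColor(b,cv2.COLOR_RGB2HSV);m=cv2.inRange(h,(20,30,110),(36,130,255));m[:150]=0;m[300:]=0;m[:,:200]=0;m[:,420:]=0
n,l,s,c=cv2.connectedComponentsWithStats(m);print([s[i].tolist() for i in range(1,n) if s[i,4]>40])
```

```text
[0.49165949 0.02061245 0.09700633] [3.14099680e+00 2.71770167e-05 1.47592130e+00] 0.06325419799292174 [-0.37579089  0.08412908 -0.89357954]
[[286, 237, 20, 31, 314]]
exp top [287.1 236. ] scene [362.5 196.4]
exp top [399.  246.1] scene [263.8 245.6]
exp top [396.7 274.9] scene [249.6 225. ]
exp top [284.4 264.7] scene [346.6 178.4]
[]
```

```bash
cat > ef.py <<'E'
from h import *
from scipy.ndimage import map_coordinates
def edges(f,cam,pose,hx,hy,z,segs,W=4,verbose=True):
    """segs: list of (axis,side,lo,hi): axis 'y' => edge at y=side*hy, x from lo..hi. returns offset in mm outward of the strongest edge"""
    im=cv2.imread(f'pics/{f}.png').astype(float); out=[]
    c,s=np.cos(pose[2]),np.sin(pose[2])
    P=lambda x,y:w2px(cam,[pose[0]+c*x-s*y,pose[1]+s*x+c*y,z])
    for ax,sd,lo,hi in segs:
        r=[]
        ds=np.linspace(-.009,.009,73)
        prof=[]
        for q in np.linspace(lo,hi,9):
            pts=np.array([P(q,sd*(hy+d)) if ax=='y' else P(sd*(hx+d),q) for d in ds])
            v=np.stack([map_coordinates(im[...,k],[pts[:,1],pts[:,0]],order=1) for k in range(3)])
            prof.append(v)
            g=np.abs(np.gradient(cv2.GaussianBlur(v,(15,1),3),axis=1)).sum(0)
            k=np.argmax(g); r.append(ds[k]*1e3)
        v=np.mean(prof,0);g=np.abs(np.gradient(cv2.GaussianBlur(v,(15,1),3),axis=1)).sum(0)
        out.append((ax,sd,round(ds[np.argmax(g)]*1e3,2),round(float(np.median(r)),2),round(float(np.std(r)),1)))
    return out
E
python3 - <<'E'
from ef import *
b=(.4898,.0191,-.0925)
print('base',edges('top7','top',b,.048,.138,.008,[('y',1,-.04,.04),('y',-1,-.04,.04),('x',1,-.12,.12),('x',-1,-.12,.12)]))
print('base',edges('top3','top',b,.048,.138,.008,[('y',1,-.04,.04),('y',-1,-.04,.04),('x',1,-.12,.12),('x',-1,-.12,.12)]))
print('ends',edges('top3','top',b,.048,.138,.008,[('x',1,-.13,-.08),('x',1,.08,.13),('x',-1,-.13,-.08),('x',-1,.08,.13)]))
t=(.4917,.0206,1.4759-np.pi/2)
print('plate',edges('top10','top',t,.032,.125,.1042,[('y',1,-.025,.025),('y',-1,-.025,.025),('x',1,.09,.12),('x',-1,.09,.12)]))
bs=(.4923,.0215,-.092)
print('baseS',edges('sc3','scene',bs,.048,.138,.008,[('y',-1,-.04,.04),('x',-1,-.12,.12),('y',1,-.04,.04)]))
print('plateS',edges('sc10','scene',t,.032,.125,.1042,[('y',1,-.025,.025),('y',-1,-.025,.025),('x',-1,.09,.12),('x',-1,-.12,-.09),('x',1,.09,.12),('x',1,-.12,-.09)]))
E
```

```text
base [('y', 1, np.float64(-0.25), -0.5, 0.4), ('y', -1, np.float64(0.5), 0.5, 0.6), ('x', 1, np.float64(-0.75), -0.75, 0.4), ('x', -1, np.float64(-0.5), -0.75, 0.3)]Traceback (most recent call last):
  File "<stdin>", line 4, in <module>
  File "ef.py", line 13, in edges
    pts=np.array([P(q,sd*(hy+d)) if ax=='y' else P(sd*(hx+d),q) for d in ds])
                  ~^^^^^^^^^^^^^
  File "ef.py", line 7, in <lambda>
    P=lambda x,y:w2px(cam,[pose[0]+c*x-s*y,pose[1]+s*x+c*y,z])
                 ~~~~^^^^^^^^^^^^^^^^^^^^^^^^^^^^^^^^^^^^^^^^^
  File "h.py", line 12, in w2px
    c=vision.get_calibration(n);K=np.array(c['K']);T=np.array(c['T'])
ValueError: time passes only in moves, steps and waits
```

```bash
python3 - <<'E'
import re
s=open('h.py').read()
s=s.replace("def snap","import functools\n@functools.lru_cache\ndef cal(n): return vision.get_calibration(n)\ndef snap",1).replace("c=vision.get_calibration(n)","c=cal(n)")
open('h.py','w').write(s)
E
cat > r1.py <<'E'
from ef import *
b=(.4898,.0191,-.0925)
print('ends',edges('top3','top',b,.048,.138,.008,[('y',1,-.04,.04),('y',-1,-.04,.04),('x',1,-.13,-.08),('x',1,.08,.13),('x',-1,-.13,-.08),('x',-1,.08,.13)]))
t=(.4917,.0206,1.4759-np.pi/2)
print('plate',edges('top10','top',t,.032,.125,.1042,[('y',1,-.025,.025),('y',-1,-.025,.025),('x',1,.09,.12),('x',-1,.09,.12)]))
bs=(.4923,.0215,-.092)
print('baseS',edges('sc3','scene',bs,.048,.138,.008,[('y',-1,-.04,.04),('x',-1,-.12,.12),('y',1,-.04,.04)]))
print('plateS',edges('sc10','scene',t,.032,.125,.1042,[('y',1,-.025,.025),('y',-1,-.025,.025),('x',-1,.09,.12),('x',-1,-.12,-.09),('x',1,.09,.12),('x',1,-.12,-.09)]))
E
python3 r1.py | sed 's/np.float64//g'
```

```text
ends [('y', 1, (-0.25), -0.25, 0.5), ('y', -1, (0.5), 0.5, 0.6), ('x', 1, (-1.25), -1.0, 0.4), ('x', 1, (-1.0), -0.75, 0.4), ('x', -1, (-0.5), -0.5, 0.4), ('x', -1, (-0.5), -0.5, 0.5)]
plate [('y', 1, (-1.75), -1.75, 0.2), ('y', -1, (-7.25), -7.0, 5.0), ('x', 1, (1.5), 1.5, 0.2), ('x', -1, (1.75), 1.75, 0.3)]
baseS [('y', -1, (3.25), 3.5, 1.3), ('x', -1, (0.25), 0.0, 0.5), ('y', 1, (-1.25), -1.25, 0.5)]
plateS [('y', 1, (-0.25), -1.0, 3.4), ('y', -1, (0.5), 0.75, 3.9), ('x', -1, (-0.5), -0.5, 0.4), ('x', -1, (-1.0), -1.0, 0.8), ('x', 1, (1.25), 1.25, 0.3), ('x', 1, (1.25), 1.25, 0.2)]
```

Emit:
move_arm([
  [-1,0,0,0.002,1],
  [0,0,-15,0,1],
  [0,0,-8,0,1],
  [0,0,-4,0,1],
  [0,0,-4,0,1],
  [0,0,0,0,1],
])

```text
time: 32.25
tool_pos: [0.4902, 0.0206, 0.0653]
tool_rot: [-3.141, 0.0, 1.478]
contact_force: [-0.0, 0.1, -1.3]
opening: 0.0636
grip_force: 50.0
```

Emit:
move_arm([
  [0,0,-2,0,1],
  [0,0,-2,0,1],
  [0,0,0,0,1],
])

```text
time: 32.55
tool_pos: [0.4904, 0.0206, 0.0616]
tool_rot: [3.141, -0.0, 1.478]
contact_force: [0.5, 1.7, -1.3]
opening: 0.0628
grip_force: 50.0
```

Emit:
move_arm([
  [0,0,-4,0,1],
  [0,0,-4,0,1],
  [0,0,-4,0,1],
  [0,0,0,0,1],
])

```text
time: 32.95
tool_pos: [0.49, 0.0207, 0.0489]
tool_rot: [-3.141, -0.0, 1.478]
contact_force: [-0.4, 0.9, -2.8]
opening: 0.0632
grip_force: 50.0
```

Emit:
move_arm([
  [0,0,-4,0,1],
  [0,0,-4,0,1],
  [0,0,-3,0,1],
  [0,0,-2,0,1],
  [0,0,0,0,1],
])

```text
time: 33.45
tool_pos: [0.4902, 0.0207, 0.0362]
tool_rot: [-3.141, -0.0, 1.478]
contact_force: [0.4, 2.4, -4.1]
opening: 0.0633
grip_force: 50.0
```

Emit:
move_arm([
  [0,0,-1.4,0,1],
  [0,0,0,0,1],
  [0,0,0,0,1],
])

```text
time: 33.75
tool_pos: [0.4904, 0.0206, 0.0351]
tool_rot: [3.142, -0.0, 1.478]
contact_force: [0.2, 2.8, -2.2]
opening: 0.0631
grip_force: 50.0
```

Emit:
move_arm([
  [0,0,0,0,0],
  [0,0,0,0,-0.6],
  [0,0,0,0,-1],
  [0,0,0,0,-1],
  [0,0,0,0,-1],
  [0,0,20,0,-1],
  [0,0,40,0,-1],
  [0,0,40,0,-1],
  [-10,40,20,0,-1],
  [-10,40,0,0,-1],
  [-10,40,0,0,-1],
  [-10,40,0,0,-1],
])

```text
time: 34.95
tool_pos: [0.4499, 0.1818, 0.1557]
tool_rot: [3.141, -0.0, 1.477]
contact_force: [0.5, -0.7, -0.2]
opening: 0.0915
grip_force: 0.0
```

Emit:
move_arm([
  [-10,40,0,0,-1],
  [-10,40,0,0,-1],
  [-10,40,0,0,-1],
  [0,40,0,0,-1],
  [0,0,0,0,-1],
  [0,0,0,0,-1],
])

```text
time: 35.55
tool_pos: [0.4199, 0.3409, 0.1549]
tool_rot: [-3.141, 0.001, 1.48]
contact_force: [-0.8, -0.4, -0.3]
opening: 0.0915
grip_force: 0.0
```

```bash
cat > r2.py <<'E'
from ef import *
import chk
snap('top','top11');snap('scene','sc11')
print(monitor.observe()['tool_pos'])
b=(.4896,.0188,-.0925)
S=[('y',1,-.025,.025),('y',-1,-.025,.025),('x',1,-.12,-.08),('x',1,.08,.12),('x',-1,-.12,-.08),('x',-1,.08,.12)]
print('spacer on base top',edges('top11','top',b,.032,.125,.042,S))
bs=(.4923,.0205,-.092)
print('spacer scene',edges('sc11','scene',bs,.032,.125,.042,S))
f=(.6705,.0351,-.0471)
print('face0',edges('top0','top',f,.032,.125,.014,S));print('face11',edges('top11','top',f,.032,.125,.014,S))
f=(.6723,.038,-.0471)
print('face0s',edges('sc0','scene',f,.032,.125,.014,S));print('face11s',edges('sc11','scene',f,.032,.125,.014,S))
chk.allc('top11')
E
python3 r2.py | sed 's/np.float64//g'
```

```text
[0.4203531  0.33964492 0.15507662]
spacer on base top [('y', 1, (1.0), 1.0, 0.6), ('y', -1, (2.25), 2.5, 0.4), ('x', 1, (2.5), 2.5, 0.3), ('x', 1, (2.25), 2.25, 0.3), ('x', -1, (0.75), 1.0, 0.5), ('x', -1, (1.0), 1.25, 0.4)]
spacer scene [('y', 1, (-0.25), -0.25, 0.4), ('y', -1, (1.25), 1.25, 0.4), ('x', 1, (-1.0), -0.75, 0.5), ('x', 1, (0.0), -0.25, 0.4), ('x', -1, (1.75), 1.75, 2.7), ('x', -1, (1.25), 1.0, 0.2)]
face0 [('y', 1, (0.5), 0.5, 0.5), ('y', -1, (-0.25), 0.0, 0.5), ('x', 1, (1.25), 1.25, 0.4), ('x', 1, (0.5), 0.25, 0.3), ('x', -1, (0.5), 0.5, 0.3), ('x', -1, (0.25), 0.0, 0.4)]
face11 [('y', 1, (0.5), 0.5, 0.4), ('y', -1, (-0.25), -0.5, 0.5), ('x', 1, (1.25), 1.25, 0.4), ('x', 1, (0.5), 0.25, 0.3), ('x', -1, (0.5), 0.5, 0.3), ('x', -1, (0.25), 0.0, 0.4)]
face0s [('y', 1, (-0.5), -0.5, 0.3), ('y', -1, (3.25), 3.0, 5.4), ('x', 1, (-0.5), 0.0, 2.3), ('x', 1, (5.5), 5.5, 0.8), ('x', -1, (0.5), 0.5, 0.3), ('x', -1, (-0.5), -0.5, 0.3)]
face11s [('y', 1, (-0.5), -0.5, 0.3), ('y', -1, (3.5), 1.0, 5.2), ('x', 1, (-0.75), -0.75, 2.1), ('x', 1, (5.25), 5.75, 0.9), ('x', -1, (0.5), 0.5, 0.4), ('x', -1, (-0.25), -0.25, 0.3)]
top11 yel None face [ 334.12  182.33 1301.  ] spacer None
```

Emit:
move_arm([
  [25,-30,0,0.01,-1],
  [25,-30,0,0.01,-1],
  [25,-30,0,0.01,-1],
  [25,-30,0,0.013,-1],
  [25,-30,0,0,-1],
  [25,-30,0,0,-1],
  [25,-30,0,0,-1],
  [25,-30,0,0,-1],
  [25,-30,0,0,-1],
  [25,-30,0,0,-1],
  [0,0,0,0,-1],
  [0,0,0,0,-1],
])

```text
time: 36.85
tool_pos: [0.67, 0.0384, 0.1547]
tool_rot: [-3.14, -0.0, 1.517]
contact_force: [-0.2, -0.0, 0.3]
opening: 0.0917
grip_force: 0.0
```

```bash
python3 - <<'E' | sed 's/np.float64//g'
from ef import *
o=monitor.observe();print(o['tool_pos'],o['tool_rot'])
snap('scene','sc12');snap('top','top12')
S=[('y',1,-.025,.025),('x',-1,-.12,-.08),('x',-1,.08,.12)]
f=(.6723,.038,-.0471)
print('face11s',edges('sc11','scene',f,.032,.125,.014,S));print('12s',edges('sc12','scene',f,.032,.125,.014,S))
f=(.6705,.0351,-.0471);S=[('y',1,-.025,.025),('y',-1,-.025,.025)]
print('face12',edges('top12','top',f,.032,.125,.014,S))
E
```

```text
[0.66997276 0.03839271 0.15469965] [-3.14033518e+00 -1.19139156e-04  1.51726653e+00]
face11s [('y', 1, (-0.5), -0.5, 0.3), ('x', -1, (0.5), 0.5, 0.4), ('x', -1, (-0.25), -0.25, 0.3)]
12s [('y', 1, (-0.5), -0.25, 2.4), ('x', -1, (0.5), 0.5, 0.3), ('x', -1, (-7.75), -5.5, 6.1)]
face12 [('y', 1, (0.5), 0.5, 0.5), ('y', -1, (-1.25), -1.25, 0.5)]
```

Still in place. Grasp it: dx +1.4, dy −1.0, yaw +0.006, down to TCP 5 mm.

Emit:
move_arm([
  [1.4,-1,-40,0.006,-1],
  [0,0,-40,0,-1],
  [0,0,-40,0,-1],
  [0,0,-20,0,-1],
  [0,0,-9.7,0,-1],
  [0,0,0,0,-1],
  [0,0,0,0,0],
  [0,0,0,0,1],
  [0,0,0,0,1],
  [0,0,0,0,1],
  [0,0,0,0,1],
  [0,0,0,0,1],
], newtons=50)

```text
time: 38.15
tool_pos: [0.6722, 0.0395, 0.0065]
tool_rot: [3.14, -0.0, 1.527]
contact_force: [-1.3, 0.3, 5.5]
opening: 0.0631
grip_force: 50.0
```

Emit:
move_arm([
  [0,0,10,0,1],
  [0,0,30,0,1],
  [0,0,40,0,1],
  [0,0,40,0,1],
  [-30,-3,0,0,1],
  [-30,-3,0,0,1],
  [-30,-3,0,0,1],
  [-30,-3,0,-0.022,1],
  [-30,-3,0,-0.022,1],
  [-31,-2,0,0,1],
  [0,0,0,0,1],
  [0,0,0,0,1],
])

```text
time: 39.35
tool_pos: [0.4911, 0.0225, 0.1262]
tool_rot: [3.14, 0.0, 1.483]
contact_force: [1.3, -0.1, -1.7]
opening: 0.0628
grip_force: 50.0
```

Run:
```python
from h import *
o=monitor.observe();print(o['tool_pos'],o['tool_rot'],o['opening'],o['contact_force'])
```

```text
[0.49111855 0.02249863 0.12624232] [3.14000009e+00 1.59101917e-05 1.48255360e+00] 0.06278382285228411 [ 1.27198786 -0.07761078 -1.66712392]
```

Emit:
move_arm([
  [-0.7,-0.2,-15,-0.004,1],
  [0,0,-14,0,1],
  [0,0,0,0,1],
  [0,0,0,0,1],
])

```text
time: 39.75
tool_pos: [0.491, 0.0224, 0.0967]
tool_rot: [3.141, -0.0, 1.479]
contact_force: [0.3, 0.2, -0.9]
opening: 0.0632
grip_force: 50.0
```

```bash
python3 - <<'E' | sed 's/np.float64//g'
from ef import *
o=monitor.observe();t=o['tool_pos'];print(t,o['tool_rot'])
snap('scene','sc13');snap('top','top13')
p=(t[0],t[1],o['tool_rot'][2]-np.pi/2);z=t[2]-.0065+.014
S=[('y',1,-.025,.025),('y',-1,-.025,.025),('x',1,.09,.12),('x',1,-.12,-.09),('x',-1,.09,.12),('x',-1,-.12,-.09)]
print('top',edges('top13','top',p,.032,.125,z,S));print('scene',edges('sc13','scene',p,.032,.125,z,S))
E
```

```text
[0.49100509 0.02238041 0.09668035] [ 3.14115982e+00 -1.82702185e-05  1.47889306e+00]
top [('y', 1, (-1.25), -1.5, 0.8), ('y', -1, (3.25), 3.0, 4.1), ('x', 1, (1.5), 1.5, 0.3), ('x', 1, (7.5), 6.75, 2.6), ('x', -1, (0.5), 1.25, 1.0), ('x', -1, (1.5), 1.0, 0.4)]
scene [('y', 1, (-1.75), -1.75, 0.4), ('y', -1, (4.0), 4.25, 4.7), ('x', 1, (2.25), 2.75, 2.3), ('x', 1, (7.5), 7.5, 0.2), ('x', -1, (-2.0), -2.0, 0.3), ('x', -1, (-0.75), -0.75, 0.2)]
```

Emit:
move_arm([
  [-0.5,-1.2,0,0,1],
  [0,0,-15,0,1],
  [0,0,-8,0,1],
  [0,0,-4,0,1],
  [0,0,-4,0,1],
  [0,0,0,0,1],
])

```text
time: 40.45
tool_pos: [0.4895, 0.0212, 0.0653]
tool_rot: [-3.141, -0.0, 1.479]
contact_force: [-0.3, 0.2, -0.6]
opening: 0.0634
grip_force: 50.0
```

Emit:
move_arm([
  [0,0,-2,0,1],
  [0,0,-2,0,1],
  [0,0,0,0,1],
])

```text
time: 40.75
tool_pos: [0.4899, 0.0214, 0.0616]
tool_rot: [3.141, -0.0, 1.479]
contact_force: [1.3, 3.2, -1.3]
opening: 0.0631
grip_force: 50.0
```

Emit:
move_arm([
  [0.4,0.8,0,0,1],
  [0,0,-2,0,1],
  [0,0,-2,0,1],
  [0,0,0,0,1],
])

```text
time: 41.15
tool_pos: [0.4897, 0.0219, 0.0572]
tool_rot: [-3.141, 0.0, 1.479]
contact_force: [0.2, 0.0, -1.0]
opening: 0.0631
grip_force: 50.0
```

Emit:
move_arm([
  [0,0,-3,0,1],
  [0,0,-3,0,1],
  [0,0,-1.5,0,1],
  [0,0,0,0,1],
])

```text
time: 41.55
tool_pos: [0.4898, 0.022, 0.0497]
tool_rot: [-3.141, 0.0, 1.479]
contact_force: [-0.2, -0.4, -2.1]
opening: 0.0632
grip_force: 50.0
```

Emit:
move_arm([
  [0,0,-1.3,0,1],
  [0,0,0,0,1],
  [0,0,0,0,1],
])

```text
time: 41.85
tool_pos: [0.49, 0.022, 0.0488]
tool_rot: [3.141, 0.0, 1.479]
contact_force: [0.1, -0.1, -2.1]
opening: 0.0631
grip_force: 50.0
```

Emit:
move_arm([
  [0,0,0,0,0],
  [0,0,0,0,-0.6],
  [0,0,0,0,-1],
  [0,0,0,0,-1],
  [0,0,0,0,-1],
  [0,0,20,0,-1],
  [0,0,40,0,-1],
  [0,0,40,0,-1],
  [-10,40,20,0,-1],
  [-10,40,0,0,-1],
  [-10,40,0,0,-1],
  [-10,40,0,0,-1],
])

```text
time: 43.05
tool_pos: [0.4495, 0.1834, 0.1691]
tool_rot: [3.141, -0.0, 1.478]
contact_force: [1.1, 0.6, -0.2]
opening: 0.0918
grip_force: 0.0
```

Emit:
move_arm([
  [-10,40,0,0,-1],
  [-10,40,0,0,-1],
  [-10,40,0,0,-1],
  [0,40,0,0,-1],
  [0,0,0,0,-1],
  [0,0,0,0,-1],
])

```text
time: 43.65
tool_pos: [0.4195, 0.3424, 0.1684]
tool_rot: [-3.141, 0.001, 1.481]
contact_force: [-0.6, -0.6, -0.1]
opening: 0.0918
grip_force: 0.0
```

```bash
python3 - <<'E' | sed 's/np.float64//g'
from ef import *
from scipy.ndimage import label
snap('top','top14');snap('scene','sc14')
S=[('y',1,-.025,.025),('y',-1,-.025,.025),('x',1,-.12,-.08),('x',1,.08,.12),('x',-1,-.12,-.08),('x',-1,.08,.12)]
print('face top',edges('top14','top',(.4896,.0188,-.0925),.032,.125,.056,S))
print('face scene',edges('sc14','scene',(.4923,.0205,-.092),.032,.125,.056,S))
# tamper upright: register the patch against first picture; and windows show the bosses
for cam,f,p in(('top','top',(.6617,-.177)),('scene','sc',(.6617,-.174))):
    u,v=np.round(w2px(cam,[*p,.05])).astype(int)
    A=cv2.imread(f'pics/{f}0.png')[v-22:v+22,u-22:u+22];B=cv2.imread(f'pics/{f}14.png')
    r=cv2.matchTemplate(B[v-35:v+35,u-35:u+35],A,cv2.TM_CCOEFF_NORMED);print('tamper',f,cv2.minMaxLoc(r)[1],np.array(cv2.minMaxLoc(r)[3])-13)
h=cv2.cvtColor(cv2.imread('pics/top14.png'),cv2.COLOR_BGR2HSV)
for n,lo,hi in(('yel',(22,150,80),(34,255,255)),('ter',(2,90,90),(12,220,255))):
    m=cv2.inRange(h,lo,hi)[240:285,340:400];k,l,s,c=cv2.connectedComponentsWithStats(m);i=1+np.argmax(s[1:,4]);print(n,c[i]+[340,240],s[i])
# black tile, ruler, others: global diff excluding arm
a=cv2.imread('pics/top0.png').astype(int);b=cv2.imread('pics/top14.png').astype(int)
for n,(x0,y0,x1,y1) in dict(black=(435,225,470,255),rib=(460,185,490,218),ruler=(290,298,370,320),jar=(410,115,460,160),mug=(200,125,262,180),cutter=(155,198,192,232),tin=(135,308,185,358)).items():
    print(n,round(np.abs(a-b)[y0:y1,x0:x1].mean(),1),end=' ')
E
```

```text
face top [('y', 1, (0.5), 0.5, 0.5), ('y', -1, (1.25), 1.25, 0.3), ('x', 1, (1.0), 1.0, 0.5), ('x', 1, (1.5), 1.75, 0.4), ('x', -1, (0.75), 0.75, 0.3), ('x', -1, (0.0), -0.25, 0.5)]
face scene [('y', 1, (-0.25), -0.25, 0.4), ('y', -1, (2.25), 1.75, 4.7), ('x', 1, (6.0), 6.0, 3.8), ('x', 1, (-0.75), -0.5, 1.8), ('x', -1, (2.75), 2.75, 0.3), ('x', -1, (1.25), 1.25, 0.3)]
tamper top 0.9989312291145325 [0 0]
tamper sc 0.9897490739822388 [0 0]
yel [355.55725191 258.05343511] [ 10  12  12  13 131]
ter [370.92948718 242.6025641 ] [  0   0  59   9 156]
black 5.6 rib 6.2 ruler 25.8 jar 6.5 mug 5.9 cutter 6.5 tin 33.0
```

Run:
```python
import cv2,numpy as np
A=cv2.imread('pics/top0.png');B=cv2.imread('pics/top14.png');
for n,f,(x0,y0,x1,y1) in(('ruler','top12',(290,298,370,320)),('tin','top12',(135,308,185,358)),('ruler','sc14',(255,180,320,220)),('tin','sc14',(375,95,418,138))):
    a=cv2.imread('pics/'+('top0' if 'top' in f else 'sc0')+'.png')[y0:y1,x0:x1];b=cv2.imread(f'pics/{f}.png')[y0-8:y1+8,x0-8:x1+8]
    r=cv2.minMaxLoc(cv2.matchTemplate(b,a,cv2.TM_CCOEFF_NORMED));print(n,f,round(r[1],3),np.array(r[3])-8)
h=cv2.cvtColor(B,cv2.COLOR_BGR2HSV);m=cv2.inRange(h,(2,90,90),(12,220,255))[253:270,374:393]
M=cv2.moments(m,True);print('ter',M['m10']/M['m00']+374,M['m01']/M['m00']+253,M['m00'])
```

```text
ruler top12 0.338 [-6  1]
tin top12 0.987 [0 0]
ruler sc14 0.318 [-1  0]
tin sc14 0.888 [0 0]
ter 383.6744186046512 260.5658914728682 129.0
```

Emit:
move_arm([
  [-20,30,0,0,-1],
  [-30,30,0,0,-1],
  [-30,30,0,0,-1],
  [-30,30,0,0,-1],
  [-30,20,0,0,-1],
  [-30,10,0,0,-1],
  [-30,0,0,0,-1],
  [0,0,0,0,-1],
  [0,0,0,0,-1],
])

```text
time: 44.65
tool_pos: [0.2206, 0.4914, 0.169]
tool_rot: [3.141, -0.0, 1.479]
contact_force: [0.8, 0.5, -0.9]
opening: 0.0918
grip_force: 0.0
```

Run:
```python
from h import *
snap('top','top15');snap('scene','sc15');print(monitor.observe()['tool_pos'])
for n,f,(x0,y0,x1,y1) in(('ruler','top15',(290,298,370,320)),('ruler','sc15',(255,180,320,220)),('tamper','sc15',(262,305,300,355))):
    a=cv2.imread('pics/'+('top0' if 'top' in f else 'sc0')+'.png')[y0:y1,x0:x1];b=cv2.imread(f'pics/{f}.png')[y0-8:y1+8,x0-8:x1+8]
    r=cv2.minMaxLoc(cv2.matchTemplate(b,a,cv2.TM_CCOEFF_NORMED));print(n,f,round(r[1],3),np.array(r[3])-8)
```

```text
[0.22147624 0.49153728 0.16894491]
ruler top15 0.999 [0 0]
ruler sc15 0.54 [ 1 -1]
tamper sc15 0.992 [0 0]
```

Everything is in place, so I'm handing in.

```bash
python3 -c "
from cell import workorder
print(workorder.hand_in())"
```

```text
the job is handed in; nothing more can be done
None
```

The job is handed in (verdict not shown): the terracotta and yellow tiles were pressed home with the tamper, the spacer and face plate are on the posts, the tamper is back upright on its pad, and camera checks showed nothing else moved; the terracotta tile had tipped in its socket, probably from the knock, and the tamper levelled it.

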